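# Pack a gate hinge and hold its leaf in line for the pin

### The arm

A 6-joint arm with a two-finger parallel gripper is mounted at the origin on the work surface. World frame = base frame: x ahead of the robot, y to its left, z up, the work surface at z = 0. Lengths are in m, angles in degrees, forces in N, time in s.
With the tool pointing down it reaches from about 0.375 to 0.9 m from the base axis. Payload 3.1 kg.
Tool frame: the origin (TCP) lies at the very end of the fingers, on their centre line; the grasp point (between the pads) lies bot.grip_point_offset behind it (bot.grip_point_offset is the distance from the TCP to the grasp point, in m); z points along the fingers, y is the line along which they close (so a half turn about z gives the same grasp; the last joint's range is limited). The gripper opens to 87 mm and grips with 3 to 60 N. Pads are 19 mm wide; open, the fingers measure 117 mm over their backs; the gripper's body (75 mm by 190 mm) begins 51 mm behind the grasp point.
Start: joints at [-78.123, 30.224, 82.088, -0, 67.689, -10.227], TCP at [0.235, -0.579, 0.192] pointing down, gripper open.
Joint ranges: [-176.69, 176.69], [-43.24, 126.21], [12.49, 139.97], [-82, 262], [0, 151.66], [-163.58, 163.58]. Speed limits (degrees/s): [159.86, 159.86, 180, 180, 180, 180].

### API

Orientations are given as a 3x3 rotation matrix whose columns are the frame's x, y, z axes.
In Python, from rig import bot, viewer, ticket gives the robot as it stands.
- The arm moves only by the tool servo_tool, never from a script. Its argument "targets" is a list of rows, each an object with "offset": the shift along the tool's x, y, z in m, a list of three; "dr": the turn, a rotation vector about the tool's x, y, z in degrees, a list of three. In form: [{"offset": [x, y, z], "dr": [ax, ay, az]}, ...]. A call has 1 to 20 rows; each row is the pose to reach, as a shift and turn from the pose commanded when the call began, along the tool's axes at that moment; what a row does not reach only later rows make up. A row lasts 1/12 s, in which the tool goes at most 41.7 mm and 7.16 degrees, less where a joint would pass 70% of its speed; a pose out of reach is approached as far as the arm can. A call with a gripper value outside its range is refused whole. "gripper" is the gripper command: -1 is fully open, 1 is shut, values between are in proportion, set as the call begins (left out, the last holds). The fingers move at their own pace and stop on an object; the grip force is fixed at half the most. Time passes only in rows, so rows that repeat a pose let the fingers close. It gives the time, the measured TCP pose, the force, the opening and the grip force at its end, in the units of the state.
- bot.read_state(): the state, without advancing time (a new reading comes with each control period).
- viewer.capture(name): name is "scene" or "side" or "wrist"; returns a dict with "color" (420x560x3 uint8, red, green, blue), "camera_matrix" (3x3 intrinsics, pixels), "R" (3x3) and "t" (3): a world point X has camera coordinates R X + t. Camera axes: x right, y down, z forward; pixel columns grow to the right and rows downward; lengths in m; the calibration is good to about 2 mm. A picture is of the moment at which its call begins. There is no depth.
- ticket.hand_in(): hands the job in; it is judged then, once.
The state is a dict: "time_s": time; "joint_positions": joint angles; "qvel": joint speeds; "tau": joint torques, N m; "position": TCP position; "tcp_rot": TCP orientation; "force": force on the tool from outside, world axes, zero at the start; "moment": the same for the moment, N m; "opening": opening from 0.0 (shut) to 1.0 (fully open); "grasp_force": force on a finger pad.
Only numpy, scipy, OpenCV 4.12 (cv2) and the standard library are available. Lean on these libraries where they do the work, as an engineer would, in place of code of your own. Each camera call takes 0.05 s, during which the arm holds its last target. There are 200 camera calls.

### The job

Stack the two square steel packing plates squarely on the knuckle of the hinge leaf that is screwed to the wooden jamb block, one on the other with their holes in line with its hole and their edges parallel to the block's. Then pick up the loose hinge leaf and hold it level with its knuckle resting on the pile, its hole in line with the others and its strap pointing straight away from the jamb block, ready for the pin. Finish while still gripping the leaf there (it would tip off if let go), and leave the round collar, the pin and everything else on the bench alone.

Things in the scene. Friction and masses are not known exactly. Their poses are not given: they have to be found in the camera images.
- jamb: Fixed wooden jamb block, 35 mm high, with a steel hinge leaf screwed flat on top; its knuckle is an upright ring (48 mm outside, 20 mm bore) overhanging the robot-side edge at z = 35 to 59 mm. Origin: on the knuckle's axis at bench level, z up, x from the knuckle along the fixed strap (36 mm wide, top at 47 mm) over the block, which fills x 30 to 135, y -55 to 55 mm.
- fixed_knuckle (a point): Centre of the top rim of the fixed knuckle (59 mm above the bench), on the axis of its 20 mm hole; its axes are the jamb's.
- plate_a: Loose square steel packing plate, 48 x 48 x 12 mm thick, about 0.19 kg, with a 20 mm hole through its centre, lying flat on the bench. Origin: centre of its underside; x and y parallel to its edges, z up.
- plate_b: The other packing plate, the same as plate_a; either may go first.
- leaf: Loose steel hinge leaf, 0.5 to 0.75 kg, lying flat: knuckle ring 48 mm outside, 20 mm bore, 24 mm high, and a strap 36 mm wide, 12 mm thick from it along -x to x = -150 mm, undersides flush. Origin: centre of the ring's underside; x from strap to ring, z up. Held right, its x is parallel to the jamb's x (same way) and its origin is 24 mm above fixed_knuckle.
- leaf_grip (a point): Point on the loose leaf's strap at its balance point, 58 mm from the hole's axis (leaf x = -58 mm), in mid thickness, 6 mm above its underside: good to grip across the 36 mm width.
- collar: Round steel collar, 52 mm outside, 20 mm bore, 16 mm high, among the plates; origin at the centre of its underside. Not part of the job: leave it alone.
- pin: L-shaped steel hinge pin, 12 mm thick, lying on the bench: 100 mm along its x from the origin, then 35 mm along its y. Leave it alone.
- wrench: Steel wrench, about 0.2 m long, lying flat on the bench beyond the loose leaf. Leave it alone.
- screwdriver: Screwdriver lying at the right of the bench. Leave it alone.
- oil_can: Red oil can with a spout, 80 mm across, 150 mm high, origin under its centre. Leave it alone.
- bottle: Green glass bottle, 68 mm across, 180 mm high, origin under its centre. Leave it alone.
Mind the look-alikes: they are no part of the job. What is shaped like the leaf but yellow is not meant. What is shaped like the plate_b but red is not meant.

How it is judged:
By the outcome, as a careful person would: the job done as asked, in the order asked, and still so for the second after the job is handed in, while the arm keeps its last pose, push and grip.
It also fails if it takes over 67 s, if anything falls off the work surface, if the arm or the gripper's body presses on something with over 40 N, if the wrist force passes 120 N, or if a joint passes its speed limit or range.

## Working session

There is one attempt and no reset: what is moved stays moved. The work goes in short steps, Python scripts to look and compute and a tool call to move; the robot and the scene stay as the last step left them, time stands still between calls to the robot, and variables do not carry over. Pictures are saved under pics/ and viewed, at most 10 in all, crops included, and the job is handed in when it is done.

Besides the shell and the picture viewer there is one more tool, called after ">>>" as name(argument=value, ...), one argument or row to a line, values as JSON. servo_tool: Moves the arm, as the interface text tells. Its arguments: {"type":"object","properties":{"targets":{"type":"array"},"gripper":{"type":"number"}},"required":["targets"]}

```bash
mkdir -p pics; ls; python3 - <<'E'
from rig import bot,viewer
import cv2,pickle
print(bot.read_state(),bot.grip_point_offset)
d={}
for n in("scene","side","wrist"):
    c=viewer.capture(n);d[n]=c;cv2.imwrite(f"pics/{n}0.png",c["color"][...,::-1])
    print(n,c["camera_matrix"],c["R"],c["t"])
pickle.dump(d,open("v0.pkl","wb"))
E
```

```text
pics
{'time_s': 0.0, 'joint_positions': array([-7.81233690e+01,  3.02769112e+01,  8.21571517e+01,  1.42273527e-03,
        6.76887446e+01, -1.02246929e+01]), 'qvel': array([ 0.07829342, -0.019088  , -0.08694255,  0.01018986,  0.12231589,
        0.04995135]), 'tau': array([ 9.01860421e-04, -4.40040350e+01, -1.76589060e+01,  6.33337093e-02,
        5.82813146e-02, -1.78158416e-04]), 'position': array([ 0.23504743, -0.57825621,  0.19148949]), 'tcp_rot': array([[ 9.26523578e-01,  3.76236474e-01, -4.18640389e-04],
       [ 3.76236491e-01, -9.26521281e-01,  2.10223672e-03],
       [ 4.03058903e-04, -2.10527968e-03, -9.99997703e-01]]), 'force': array([ 0.48635956, -0.31987457,  0.81125239]), 'moment': array([ 0.02099751, -0.01541216, -0.03163029]), 'grasp_force': 0.0, 'opening': 1.001130277874306} 0.0187
scene [[504.26491095   0.         277.96935684]
 [  0.         504.26491095 210.26310851]
 [  0.           0.           1.        ]] [[-0.36890124  0.92946198  0.00350643]
 [ 0.66168181  0.26526558 -0.70129263]
 [-0.65275498 -0.25638758 -0.71286489]] [ 0.16351211 -0.26744054  2.09874979]
side [[433.28396053   0.         281.6247033 ]
 [  0.         433.28396053 209.61450565]
 [  0.           0.           1.        ]] [[-0.85123634 -0.52424826  0.02367405]
 [-0.34064779  0.51767745 -0.78483702]
 [ 0.39919392 -0.6761463  -0.61924986]] [0.39841924 0.22695825 0.95594936]
wrist [[374.95558144   0.         275.15832622]
 [  0.         374.95558144 212.98306343]
 [  0.           0.           1.        ]] [[ 0.37624987 -0.92651678 -0.00163965]
 [-0.88239756 -0.35887194  0.30427862]
 [-0.28250767 -0.11303796 -0.95258167]] [-0.62480727 -0.03657492  0.39161213]
```

View pics/scene0.png

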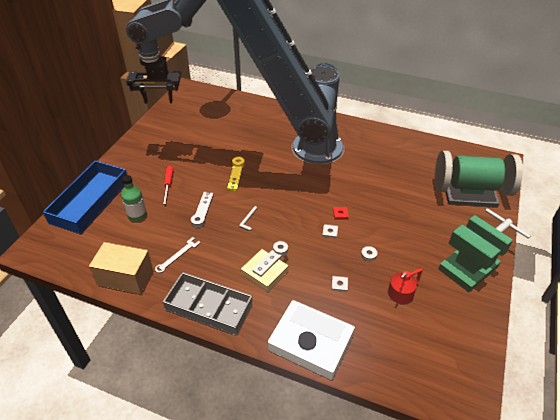

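View pics/side0.png

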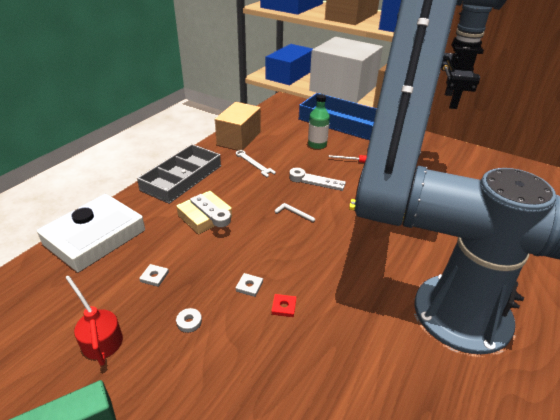

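The scene and side views show these, with the look-alikes listed alongside:
- **Plates:** scene (330,231) and (340,283); side (249,285) and (154,275), both steel squares. The look-alikes are the red square at scene (341,213) / side (284,305) and the round collar at scene (370,253) / side (189,320), which I reject.
- **Leaf:** the steel one, scene (202,208) / side (318,180). The yellow one at scene (237,172) is rejected.
- **Jamb knuckle:** scene (281,247), side (222,215).

```bash
cat > h.py <<'E'
import numpy as np,cv2
def cast(c,uv,z):
    uv=np.atleast_2d(np.asarray(uv,float));K,R,t=c["camera_matrix"],c["R"],np.asarray(c["t"])
    d=np.c_[uv,np.ones(len(uv))]@np.linalg.inv(K).T@R
    o=-R.T@t
    return o+d*((z-o[2])/d[:,2])[:,None]
def proj(c,X):
    p=np.atleast_2d(X)@np.asarray(c["R"]).T+c["t"];p=p@c["camera_matrix"].T
    return p[:,:2]/p[:,2:]
def steel(c,vmin=120,smax=60):
    h=cv2.cvtColor(c["color"],cv2.COLOR_RGB2HSV)
    return ((h[...,1]<smax)&(h[...,2]>vmin)).astype(np.uint8)*255
E
python3 - <<'E'
from h import *
import pickle
d=pickle.load(open("v0.pkl","rb"))
seeds={"scene":{"pA":(330,231,.012),"pB":(340,283,.012),"col":(370,253,.016),"leaf":(202,208,.012),"kn":(281,247,.059)},
"side":{"pA":(249,285,.012),"pB":(154,275,.012),"col":(189,320,.016),"leaf":(320,181,.012),"kn":(222,215,.059)}}
for n,s in seeds.items():
    c=d[n];m=steel(c)
    cs,_=cv2.findContours(m,cv2.RETR_EXTERNAL,cv2.CHAIN_APPROX_NONE)
    for k,(u,v,z) in s.items():
        b=min(cs,key=lambda q:-cv2.pointPolygonTest(q,(u,v),True))
        P=cast(c,b[:,0],z)[:,:2]
        r=cv2.minAreaRect((P*1000).astype(np.float32))
        print(n,k,len(b),np.round(r[0]),np.round(r[1]),round(r[2],1))
c=d["side"];cv2.imwrite("pics/crop1.png",cv2.resize(c["color"][150:350,120:360,::-1],None,fx=3,fy=3,interpolation=cv2.INTER_CUBIC))
E
```

```text
scene pA 44 [444. 194.] [49. 49.] 12.2
scene pB 52 [647. 290.] [50. 48.] 16.2
scene col 38 [494. 346.] [49. 46.] 15.0
scene leaf 78 [ 510. -273.] [161.  48.] 13.8
scene kn 113 [663.  53.] [ 63. 152.] 72.2
side pA 67 [437. 193.] [49. 51.] 13.1
side pB 64 [640. 289.] [50. 51.] 15.0
side col 63 [486. 344.] [51. 52.] 0.3
side leaf 121 [ 511. -270.] [181.  58.] 4.4
side kn 160 [653.  76.] [103. 133.] 72.2
```

View pics/crop1.png

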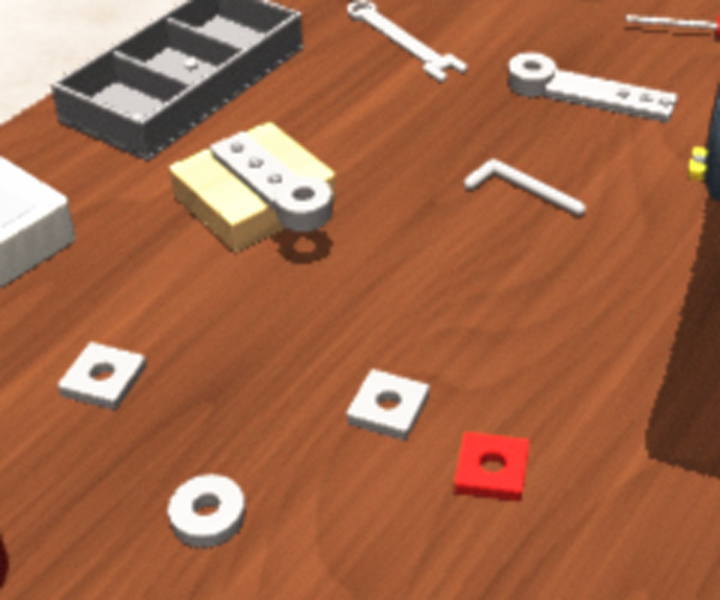

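The crop confirms two steel plates at crop (388,400) and (102,372), a round collar at (207,508) and the red plate at (492,463). The knuckle hole is at (305,190) and the steel leaf's ring at (530,68). Next I move over the leaf and jamb for a closer wrist view.

>>> servo_tool(
  targets=[
    {"offset": [0.434, -0.232, -0.03], "dr": [0, 0, 22]},
    {"offset": [0.434, -0.232, -0.03], "dr": [0, 0, 22]},
    {"offset": [0.434, -0.232, -0.03], "dr": [0, 0, 22]},
    {"offset": [0.434, -0.232, -0.03], "dr": [0, 0, 22]},
    {"offset": [0.434, -0.232, -0.03], "dr": [0, 0, 22]},
    {"offset": [0.434, -0.232, -0.03], "dr": [0, 0, 22]},
    {"offset": [0.434, -0.232, -0.03], "dr": [0, 0, 22]},
    {"offset": [0.434, -0.232, -0.03], "dr": [0, 0, 22]},
    {"offset": [0.434, -0.232, -0.03], "dr": [0, 0, 22]},
    {"offset": [0.434, -0.232, -0.03], "dr": [0, 0, 22]},
    {"offset": [0.434, -0.232, -0.03], "dr": [0, 0, 22]},
    {"offset": [0.434, -0.232, -0.03], "dr": [0, 0, 22]},
    {"offset": [0.434, -0.232, -0.03], "dr": [0, 0, 22]},
    {"offset": [0.434, -0.232, -0.03], "dr": [0, 0, 22]},
    {"offset": [0.434, -0.232, -0.03], "dr": [0, 0, 22]},
    {"offset": [0.434, -0.232, -0.03], "dr": [0, 0, 22]},
  ],
)

```text
time_s: 1.48
position: [0.5491, -0.2016, 0.2221]
tcp_rot: [[1.0, 0.001, -0.001], [0.001, -1.0, 0.0], [-0.001, -0.0, -1.0]]
force: [-0.6, 0.7, 0.6]
opening: 0.998
grasp_force: 0.0
```

```bash
python3 - <<'E'
from rig import bot,viewer
import cv2,pickle
from h import *
c=viewer.capture("wrist");pickle.dump(c,open("w1.pkl","wb"));cv2.imwrite("pics/w1.png",c["color"][...,::-1])
s=bot.read_state();print(s["time_s"],s["position"])
d=pickle.load(open("v0.pkl","rb"));print(cast(d["side"],(221.7,213),.059),cast(d["scene"],(281,246.5),.059))
E
```

```text
1.5333 [ 0.54905277 -0.20188677  0.22217678]
[[0.60883681 0.06851184 0.059     ]] [[0.61323646 0.07782971 0.059     ]]
```

View pics/w1.png

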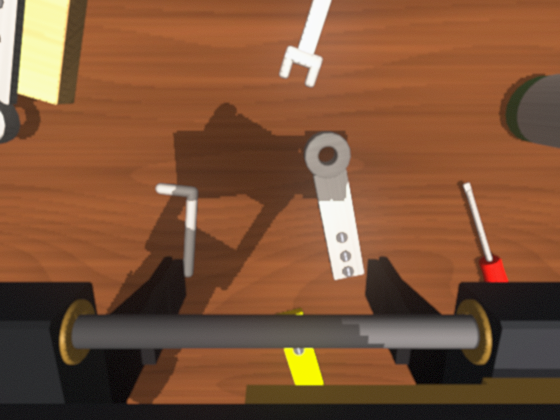

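The wrist view shows the steel leaf alone: ring hole at (328,155), strap end at (347,272). The yellow leaf is at (300,365), the pin at (190,230), and the jamb is cut off at the left edge. Next I view the plates and jamb together.

>>> servo_tool(
  targets=[
    {"offset": [-0.02, -0.37, -0.06], "dr": [0, 0, 0]},
    {"offset": [-0.02, -0.37, -0.06], "dr": [0, 0, 0]},
    {"offset": [-0.02, -0.37, -0.06], "dr": [0, 0, 0]},
    {"offset": [-0.02, -0.37, -0.06], "dr": [0, 0, 0]},
    {"offset": [-0.02, -0.37, -0.06], "dr": [0, 0, 0]},
    {"offset": [-0.02, -0.37, -0.06], "dr": [0, 0, 0]},
    {"offset": [-0.02, -0.37, -0.06], "dr": [0, 0, 0]},
    {"offset": [-0.02, -0.37, -0.06], "dr": [0, 0, 0]},
    {"offset": [-0.02, -0.37, -0.06], "dr": [0, 0, 0]},
    {"offset": [-0.02, -0.37, -0.06], "dr": [0, 0, 0]},
    {"offset": [-0.02, -0.37, -0.06], "dr": [0, 0, 0]},
    {"offset": [-0.02, -0.37, -0.06], "dr": [0, 0, 0]},
  ],
)

```text
time_s: 2.53
position: [0.5292, 0.1679, 0.2822]
tcp_rot: [[1.0, 0.001, -0.001], [0.001, -1.0, -0.001], [-0.001, 0.001, -1.0]]
force: [0.5, 0.2, 0.6]
opening: 0.999
grasp_force: 0.0
```

```bash
python3 - <<'E'
from rig import bot,viewer
import cv2,pickle
from h import *
c=viewer.capture("wrist");pickle.dump(c,open("w2.pkl","wb"));cv2.imwrite("pics/w2.png",c["color"][...,::-1])
s=bot.read_state();print(s["time_s"],s["position"])
m=steel(c,100,60);cs,h=cv2.findContours(m,cv2.RETR_CCOMP,cv2.CHAIN_APPROX_NONE)
for i,q in enumerate(cs):
    a=cv2.contourArea(q)
    if a<60 or q[:,0,1].max()>300: continue
    print(i,"par",h[0][i][3],"area",a,"ctr",np.round(q[:,0].mean(0)), "minrect12",*[np.round(x,1) for x in cv2.minAreaRect((cast(c,q[:,0],.012)[:,:2]*1000).astype(np.float32))])
E
```

```text
2.5833 [0.52928208 0.16733887 0.28204165]
1 par -1 area 1276.0 ctr [257. 232.] minrect12 [439.8 190.8] [50.3 49.7] 12.7
2 par 1 area 164.5 ctr [257. 232.] minrect12 [439.6 190.6] [18.4 19.7] 89.5
3 par -1 area 1244.5 ctr [137. 196.] minrect12 [487.8 342.4] [51.3 52.4] 39.8
4 par 3 area 175.5 ctr [137. 197.] minrect12 [487.6 342.6] [19.2 18.4] 40.8
5 par -1 area 927.5 ctr [481. 193.] minrect12 [485.  -98.8] [115.7  43.7] 12.4
16 par -1 area 1917.5 ctr [171.  66.] minrect12 [642.3 286.2] [49.4 50. ] 14.6
17 par 16 area 240.5 ctr [171.  67.] minrect12 [642.3 286.2] [19.6 19.1] 41.2
18 par -1 area 88.0 ctr [345.  42.] minrect12 [668.4  88.8] [33.2  7.2] 72.3
22 par -1 area 4514.0 ctr [379.  57.] minrect12 [650.1  50.7] [ 53.6 137.4] 74.3
23 par 22 area 263.5 ctr [364.  97.] minrect12 [609.  62.] [21.3 20.4] 48.0
```

View pics/w2.png

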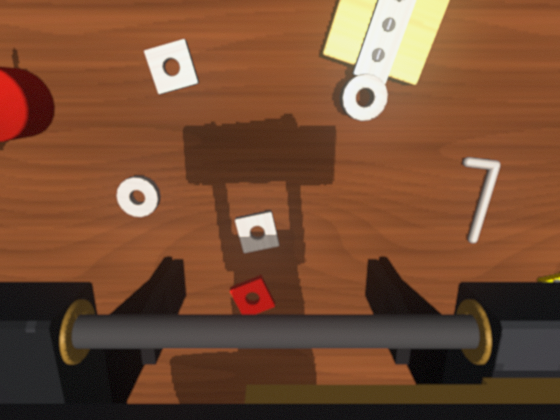

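The wrist view shows plate A at (257,232), plate B at (171,67), the collar at (137,197), the red plate at (252,297) and the knuckle hole at (364,97). The block's robot-side edge runs from (323,55) to (415,83).

```bash
python3 - <<'E'
import pickle
from h import *
c=pickle.load(open("w2.pkl","rb"))
img=c["color"];hsv=cv2.cvtColor(img,cv2.COLOR_RGB2HSV)
m=steel(c,100,60)
cs,h=cv2.findContours(m,cv2.RETR_CCOMP,cv2.CHAIN_APPROX_NONE)
for q in cs:
    a=cv2.contourArea(q);u,v=q[:,0].mean(0)
    if abs(u-364)<4 and abs(v-97)<5: e=cv2.fitEllipse(q);print("hole",e,cast(c,e[0],.059))
# ring outer: circle pts lower half of steel contour
big=max([q for q in cs if abs(q[:,0,0].mean()-379)<10 and abs(q[:,0,1].mean()-57)<10],key=cv2.contourArea)[:,0]
# strap edges in rows 5..70
for side in(0,1):
    pts=[]
    for r in range(3,66):
        w=big[big[:,1]==r][:,0]
        if len(w): pts.append(((w.min() if side==0 else w.max()),r))
    P=cast(c,pts,.047)[:,:2];vx,vy,x0,y0=cv2.fitLine(P.astype(np.float32),cv2.DIST_HUBER,0,.001,.001).ravel()
    if vx<0: vx,vy=-vx,-vy
    n=np.array([-vy,vx]);print("strap edge yaw",np.degrees(np.arctan2(vy,vx)),"c",n@[x0,y0])
ym=cv2.inRange(hsv,(18,60,120),(40,255,255));ym[:, :315]=0;ym[100:]=0
pts=[]
for col in list(range(326,350))+list(range(392,412)):
    w=np.where(ym[:,col])[0]
    if len(w):pts.append((col,w.max()))
P=cast(c,pts,.035)[:,:2];vx,vy,x0,y0=cv2.fitLine(P.astype(np.float32),cv2.DIST_HUBER,0,.001,.001).ravel()
print("front edge normal yaw",np.degrees(np.arctan2(vy,vx))%180-90)
o=big[big[:,1]>85];e=cv2.fitEllipse(o.reshape(-1,1,2));print("outer",e)
for n,pz in(("A",(257,232)),("B",(171,67))):
    q=min([q for q in cs if cv2.contourArea(q)>500],key=lambda q:-cv2.pointPolygonTest(q,pz,True))
    ap=cv2.minAreaRect(q);print(n,ap)
E
```

```text
hole ((364.15142822265625, 97.10148620605469), (17.88852882385254, 18.879920959472656), 42.25659942626953) [[0.60968263 0.07280984 0.059     ]]
strap edge yaw -17.062874 c 0.2667801
strap edge yaw -16.000473 c 0.21780117
front edge normal yaw -16.913269
outer ((364.1116943359375, 96.75726318359375), (43.84601974487305, 47.36955642700195), 32.760475158691406)
A ((256.6122131347656, 231.69024658203125), (36.108848571777344, 38.20414352416992), 77.90524291992188)
B ((171.0275421142578, 66.59173583984375), (47.12505340576172, 43.3895378112793), 73.3007583618164)
```

>>> servo_tool(
  targets=[
    {"offset": [-0.089, -0.023, 0.2], "dr": [0, 0, -12.7]},
    {"offset": [-0.089, -0.023, 0.2], "dr": [0, 0, -12.7]},
    {"offset": [-0.089, -0.023, 0.2], "dr": [0, 0, -12.7]},
    {"offset": [-0.089, -0.023, 0.2], "dr": [0, 0, -12.7]},
    {"offset": [-0.089, -0.023, 0.2], "dr": [0, 0, -12.7]},
    {"offset": [-0.089, -0.023, 0.2], "dr": [0, 0, -12.7]},
    {"offset": [-0.089, -0.023, 0.2], "dr": [0, 0, -12.7]},
    {"offset": [-0.089, -0.023, 0.225], "dr": [0, 0, -12.7]},
    {"offset": [-0.089, -0.023, 0.25], "dr": [0, 0, -12.7]},
    {"offset": [-0.089, -0.023, 0.27], "dr": [0, 0, -12.7]},
    {"offset": [-0.089, -0.023, 0.278], "dr": [0, 0, -12.7]},
    {"offset": [-0.089, -0.023, 0.278], "dr": [0, 0, -12.7]},
    {"offset": [-0.089, -0.023, 0.278], "dr": [0, 0, -12.7]},
  ],
)

```text
time_s: 3.67
position: [0.4418, 0.1914, 0.0051]
tcp_rot: [[0.976, 0.22, 0.002], [0.22, -0.976, 0.0], [0.002, 0.0, -1.0]]
force: [0.7, -0.4, -0.0]
opening: 1.0
grasp_force: 0.0
```

>>> servo_tool(
  targets=[
    {"offset": [0, 0, 0], "dr": [0, 0, 0]},
    {"offset": [0, 0, 0], "dr": [0, 0, 0]},
    {"offset": [0, 0, 0], "dr": [0, 0, 0]},
    {"offset": [0, 0, 0], "dr": [0, 0, 0]},
    {"offset": [0, 0, 0], "dr": [0, 0, 0]},
    {"offset": [0, 0, 0], "dr": [0, 0, 0]},
    {"offset": [0, 0, 0], "dr": [0, 0, 0]},
    {"offset": [0, 0, 0], "dr": [0, 0, 0]},
  ],
  gripper=1,
)

```text
time_s: 4.33
position: [0.4403, 0.1921, 0.0045]
tcp_rot: [[0.975, 0.222, 0.0], [0.222, -0.975, 0.0], [0.0, -0.0, -1.0]]
force: [0.1, -0.2, -0.6]
opening: 0.478
grasp_force: 0.0
```

>>> servo_tool(
  targets=[
    {"offset": [0, 0, 0], "dr": [0, 0, 0]},
    {"offset": [0, 0, 0], "dr": [0, 0, 0]},
    {"offset": [0, 0, 0], "dr": [0, 0, 0]},
  ],
)

```text
time_s: 4.58
position: [0.4402, 0.192, 0.0044]
tcp_rot: [[0.975, 0.222, -0.0], [0.222, -0.975, -0.0], [-0.0, -0.0, -1.0]]
force: [0.4, 0.6, 0.7]
opening: 0.249
grasp_force: 0.0
```

```bash
python3 - <<'E'
from rig import bot,viewer
import cv2,pickle
from h import *
s=bot.read_state();print(s["time_s"],s["position"],s["opening"],s["grasp_force"])
c=viewer.capture("side")
cv2.imwrite("pics/g1.png",cv2.resize(c["color"][230:330,180:320,::-1],None,fx=5,fy=5))
E
```

```text
4.5833 [0.44023086 0.19203816 0.00438517] 0.24928084945625026 0.0
```

View pics/g1.png

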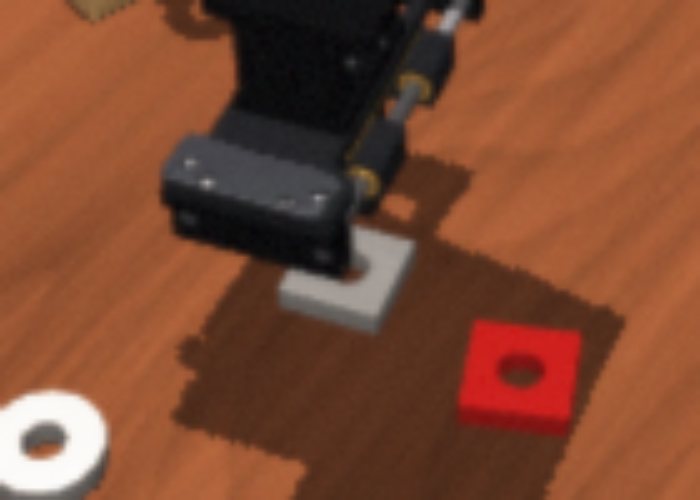

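The side crop shows the gripper body hiding the fingertips, with the plate still at crop (345,280) and apparently unmoved. The opening is already narrower than the plate. I'll check from the wrist camera.

```bash
python3 - <<'E'
from rig import bot,viewer
import cv2
from h import *
c=viewer.capture("wrist");s=bot.read_state()
print(proj(c,s["position"]),proj(c,[.440,.191,.012]),proj(c,s["position"]+[0,0,.0187]))
cv2.imwrite("pics/g2.png",cv2.resize(c["color"][130:400,100:460,::-1],None,fx=2,fy=2))
E
```

```text
[[273.67533112 252.60462213]] [[275.37661591 259.14521801]] [[273.54628657 267.53768552]]
```

View pics/g2.png

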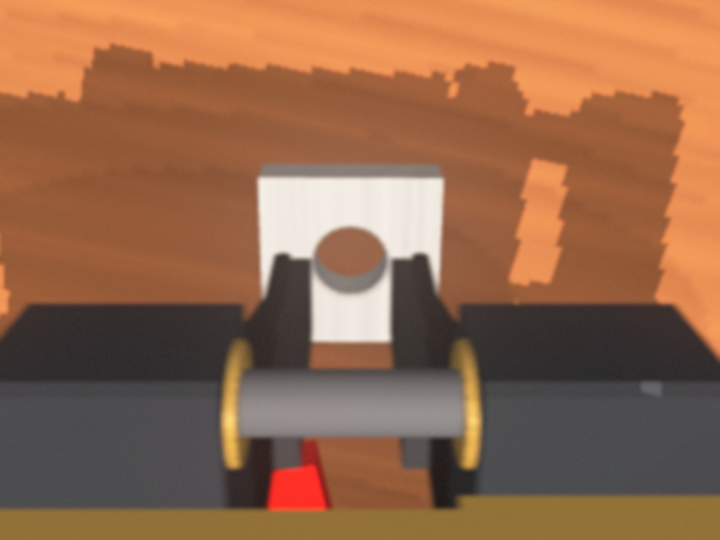

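The wrist view shows the fingers hovering over the plate. The plate's hole is at crop (350,260) and the fingertips at (283,255) and (420,255), so the real tips sit higher than the reported TCP. Judging by the finger gap against the 87 mm opening, they are about 25 mm higher. I'll open and descend in guarded steps, watching the force.

>>> servo_tool(
  targets=[
    {"offset": [0, 0, 0], "dr": [0, 0, 0]},
    {"offset": [0, 0, 0], "dr": [0, 0, 0]},
    {"offset": [0, 0, 0], "dr": [0, 0, 0]},
    {"offset": [0, 0, 0], "dr": [0, 0, 0]},
    {"offset": [0, 0, 0], "dr": [0, 0, 0]},
    {"offset": [0, 0, 0], "dr": [0, 0, 0]},
    {"offset": [0, 0, 0], "dr": [0, 0, 0]},
    {"offset": [0, 0, 0], "dr": [0, 0, 0]},
    {"offset": [0, 0, 0], "dr": [0, 0, 0]},
    {"offset": [0, 0, 0.004], "dr": [0, 0, 0]},
    {"offset": [0, 0, 0.004], "dr": [0, 0, 0]},
    {"offset": [0, 0, 0.004], "dr": [0, 0, 0]},
  ],
  gripper=-1,
)

```text
time_s: 5.68
position: [0.44, 0.1919, 0.0002]
tcp_rot: [[0.975, 0.222, -0.001], [0.222, -0.975, -0.0], [-0.001, -0.0, -1.0]]
force: [-1.1, 0.2, 0.4]
opening: 0.962
grasp_force: 0.0
```

>>> servo_tool(
  targets=[
    {"offset": [0, 0, 0.003], "dr": [0, 0, 0]},
    {"offset": [0, 0, 0.006], "dr": [0, 0, 0]},
    {"offset": [0, 0, 0.006], "dr": [0, 0, 0]},
    {"offset": [0, 0, 0.006], "dr": [0, 0, 0]},
  ],
)

```text
time_s: 6.02
position: [0.44, 0.192, -0.0058]
tcp_rot: [[0.975, 0.222, -0.001], [0.222, -0.975, -0.0], [-0.001, -0.0, -1.0]]
force: [0.6, 0.3, -1.4]
opening: 0.999
grasp_force: 0.0
```

```bash
python3 - <<'E'
from rig import bot
s=bot.read_state();print(s["time_s"],s["position"],s["force"],s["tcp_rot"][:,2],s["opening"])
E
```

```text
6.0167 [ 0.44003866  0.1919894  -0.00584127] [ 0.61143997  0.31215131 -1.40772656] [-6.99123879e-04 -1.23601978e-04 -9.99999748e-01] 0.9986335459882029
```

>>> servo_tool(
  targets=[
    {"offset": [0, 0, 0.003], "dr": [0, 0, 0]},
    {"offset": [0, 0, 0.006], "dr": [0, 0, 0]},
    {"offset": [0, 0, 0.006], "dr": [0, 0, 0]},
    {"offset": [0, 0, 0.006], "dr": [0, 0, 0]},
  ],
)

```text
time_s: 6.35
position: [0.4401, 0.192, -0.0118]
tcp_rot: [[0.975, 0.222, -0.001], [0.222, -0.975, -0.0], [-0.001, -0.0, -1.0]]
force: [-0.4, -0.0, -0.9]
opening: 1.003
grasp_force: 0.0
```

```bash
python3 - <<'E'
from rig import bot,viewer
import cv2
c=viewer.capture("wrist")
cv2.imwrite("pics/g3.png",cv2.resize(c["color"][130:400,100:460,::-1],None,fx=2,fy=2))
E
```

```text
(no output)
```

View pics/g3.png

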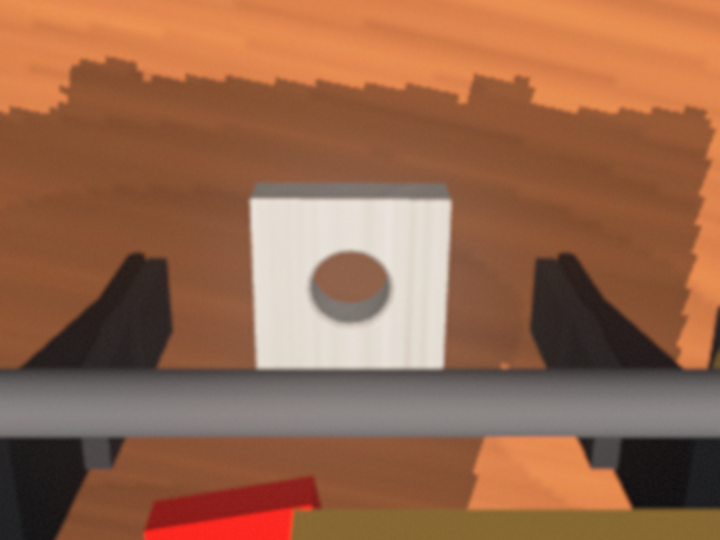

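The view shows the open fingers straddling the plate, with inner edges at crop 168 and 535 and the hole at (350,287). The gap scale puts the tips about 5 mm above the plate's top. I keep descending.

>>> servo_tool(
  targets=[
    {"offset": [0, 0, 0.004], "dr": [0, 0, 0]},
    {"offset": [0, 0, 0.008], "dr": [0, 0, 0]},
    {"offset": [0, 0, 0.008], "dr": [0, 0, 0]},
    {"offset": [0, 0, 0.008], "dr": [0, 0, 0]},
  ],
)

```text
time_s: 6.73
position: [0.44, 0.192, -0.0199]
tcp_rot: [[0.975, 0.222, -0.001], [0.222, -0.975, -0.0], [-0.001, -0.0, -1.0]]
force: [0.2, -0.8, -0.3]
opening: 1.001
grasp_force: 0.0
```

>>> servo_tool(
  targets=[
    {"offset": [0, 0, 0.002], "dr": [0, 0, 0]},
    {"offset": [0, 0, 0.003], "dr": [0, 0, 0]},
    {"offset": [0, 0, 0.003], "dr": [0, 0, 0]},
  ],
)

```text
time_s: 6.98
position: [0.4402, 0.192, -0.0227]
tcp_rot: [[0.975, 0.222, -0.0], [0.222, -0.975, -0.0], [-0.0, -0.0, -1.0]]
force: [0.8, 0.9, -0.1]
opening: 1.002
grasp_force: 0.0
```

>>> servo_tool(
  targets=[
    {"offset": [0, 0, 0.001], "dr": [0, 0, 0]},
    {"offset": [0, 0, 0.002], "dr": [0, 0, 0]},
    {"offset": [0, 0, 0.002], "dr": [0, 0, 0]},
  ],
)

```text
time_s: 7.23
position: [0.4402, 0.192, -0.0247]
tcp_rot: [[0.975, 0.222, -0.0], [0.222, -0.975, -0.0], [-0.0, -0.0, -1.0]]
force: [1.1, 0.0, 0.1]
opening: 0.998
grasp_force: 0.0
```

>>> servo_tool(
  targets=[
    {"offset": [0, 0, 0], "dr": [0, 0, 0]},
    {"offset": [0, 0, 0], "dr": [0, 0, 0]},
    {"offset": [0, 0, 0], "dr": [0, 0, 0]},
    {"offset": [0, 0, 0], "dr": [0, 0, 0]},
    {"offset": [0, 0, 0], "dr": [0, 0, 0]},
    {"offset": [0, 0, 0], "dr": [0, 0, 0]},
    {"offset": [0, 0, 0], "dr": [0, 0, 0]},
    {"offset": [0, 0, 0], "dr": [0, 0, 0]},
    {"offset": [0, 0, 0], "dr": [0, 0, 0]},
  ],
  gripper=1,
)

```text
time_s: 7.98
position: [0.4403, 0.192, -0.0245]
tcp_rot: [[0.975, 0.222, 0.0], [0.222, -0.975, -0.0], [0.0, 0.0, -1.0]]
force: [0.1, -0.5, 0.2]
opening: 0.545
grasp_force: 30.0
```

The plate is gripped at 47 mm and 30 N, and Zrep = -0.0245 corresponds to its underside on the bench. I lift and stop 70 mm short of the knuckle to look.

>>> servo_tool(
  targets=[
    {"offset": [0, 0, -0.02], "dr": [0, 0, 0]},
    {"offset": [0, 0, -0.06], "dr": [0, 0, 0]},
    {"offset": [0.02, 0.03, -0.1], "dr": [0, 0, 7]},
    {"offset": [0.078, 0.119, -0.12], "dr": [0, 0, 29.6]},
    {"offset": [0.078, 0.119, -0.12], "dr": [0, 0, 29.6]},
    {"offset": [0.078, 0.119, -0.12], "dr": [0, 0, 29.6]},
    {"offset": [0.078, 0.119, -0.12], "dr": [0, 0, 29.6]},
    {"offset": [0.078, 0.119, -0.12], "dr": [0, 0, 29.6]},
    {"offset": [0.078, 0.119, -0.12], "dr": [0, 0, 29.6]},
    {"offset": [0.078, 0.119, -0.12], "dr": [0, 0, 29.6]},
    {"offset": [0.078, 0.119, -0.12], "dr": [0, 0, 29.6]},
  ],
)

```text
time_s: 8.9
position: [0.5407, 0.0943, 0.0946]
tcp_rot: [[0.958, -0.287, -0.003], [-0.287, -0.958, 0.0], [-0.003, 0.001, -1.0]]
force: [-0.3, -0.2, -2.9]
opening: 0.545
grasp_force: 30.0
```

```bash
python3 - <<'E'
from rig import bot,viewer
import cv2,pickle
from h import *
c=viewer.capture("wrist");s=bot.read_state();pickle.dump((c,s),open("w3.pkl","wb"))
print(s["time_s"],s["position"],s["tcp_rot"],s["opening"])
cv2.imwrite("pics/w3.png",c["color"][...,::-1])
m=steel(c,90,60);cs,h=cv2.findContours(m,cv2.RETR_CCOMP,cv2.CHAIN_APPROX_NONE)
for i,q in enumerate(cs):
    if cv2.contourArea(q)>100:
        e=cv2.fitEllipse(q);print(i,h[0][i][3],cv2.contourArea(q),np.round(e[0],1),np.round(e[1],1),q[:,0].min(0),q[:,0].max(0))
E
```

```text
8.95 [0.54105188 0.09428978 0.0947863 ] [[ 9.57907867e-01 -2.87065420e-01 -2.44171805e-03]
 [-2.87065844e-01 -9.57910835e-01  1.82744453e-04]
 [-2.39140779e-03  5.25881504e-04 -9.99997002e-01]] 0.5457756394825539
0 -1 224.0 [ 12.1 360.5] [13.1 24. ] [  3 349] [ 21 370]
1 -1 384.0 [546.8 334.6] [19.4 28. ] [536 323] [559 347]
3 -1 7709.0 [275.1 275.8] [ 86.9 124.5] [222 239] [329 314]
4 3 1317.0 [275.1 285.6] [38.9 43.2] [253 266] [297 305]
5 -1 2684.0 [513.9 209.2] [ 72.3 146.4] [486 140] [550 274]
6 -1 869.0 [ 10.4 159.9] [28.7 55. ] [  0 129] [ 29 185]
15 -1 9997.0 [276.8  76. ] [ 77.6 180.4] [236   0] [321 155]
18 15 790.5 [276.  113.2] [31.4 32.3] [260  97] [293 129]
```

View pics/w3.png

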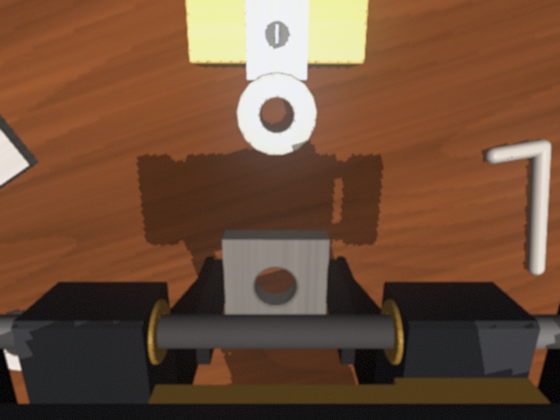

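The ninth picture shows the held plate square in the fingers, with its hole at (275,286). The knuckle ring is directly ahead at (276,113), the block edge at row 64 and the strap edges at columns 247 and 307. Next I compute the fit from this view.

```bash
cat >> h.py <<'E'
def lineyaw(c,pts,z):
    P=cast(c,pts,z)[:,:2];vx,vy,x,y=cv2.fitLine((P*1000).astype(np.float32),cv2.DIST_HUBER,0,.01,.01).ravel()
    if vx<0: vx,vy=-vx,-vy
    return np.degrees(np.arctan2(vy,vx)),np.array([x,y])/1000
def holes(c,vmin=90,smin=60,amin=100):
    m=steel(c,vmin,smin);cs,h=cv2.findContours(m,cv2.RETR_CCOMP,cv2.CHAIN_APPROX_NONE)
    return [cv2.fitEllipse(q)+(cv2.contourArea(q),) for i,q in enumerate(cs) if h[0][i][3]>=0 and cv2.contourArea(q)>amin]
E
python3 - <<'E'
import pickle
from h import *
c,s=pickle.load(open("w3.pkl","rb"))
T=s["position"];Rt=s["tcp_rot"]
loc=lambda X:Rt.T@(X-T)
m=steel(c,90,60)
L=[];Rr=[]
hsv=cv2.cvtColor(c["color"],cv2.COLOR_RGB2HSV);ym=cv2.inRange(hsv,(18,60,120),(40,255,255))
for r in range(3,60):
    w=np.where(m[r,230:325])[0]+230;L.append((w.min(),r));Rr.append((w.max()+1,r))
for P in(L,Rr):
    y,p=lineyaw(c,P,.047);print("strap",y,loc([*p,T[2]]))
F=[]
for u in list(range(195,240))+list(range(312,360)):
    w=np.where(ym[:80,u])[0];F.append((u,w.max()+1))
y,p=lineyaw(c,F,.035);print("front",y%180-90,loc([*p,T[2]]))
print("tool yaw",np.degrees(np.arctan2(Rt[1,0],Rt[0,0])))
print("knuckle hole",cast(c,(276.5,113.7),.059),loc(cast(c,(276.5,113.7),.059)[0]))
cs,_=cv2.findContours(m,cv2.RETR_EXTERNAL,cv2.CHAIN_APPROX_NONE)
q=[k for k in cs if cv2.pointPolygonTest(k,(245,113),False)>0][0][:,0]
q=q[q[:,1]>95];P=cast(c,q,.059)
A=np.c_[2*P[:,:2],np.ones(len(P))];k=np.linalg.lstsq(A,(P[:,:2]**2).sum(1),rcond=None)[0]
print("ring fit",k[:2],"R",np.sqrt(k[2]+k[0]**2+k[1]**2),loc([*k[:2],T[2]]))
zt=T[2]+.0245+.012
for e in holes(c): print("hole",e[0],cast(c,np.add(e[0],.5),zt),loc(cast(c,np.add(e[0],.5),zt)[0])) if e[0][1]>200 else 0
for u in(235,315):
    w=np.where(m[225:262,u])[0][0]+225;print("front edge local",loc(cast(c,(u,w),zt)[0]))
E
```

```text
strap -18.083073 [ 0.11866533 -0.01665624 -0.00029254]
strap -16.260168 [ 0.12025671  0.0206784  -0.00027671]
front -17.082458 [ 0.10178192 -0.00812363 -0.00024767]
tool yaw -16.682422752845717
knuckle hole [[0.61025916 0.07185163 0.059     ]] [0.07282101 0.00160791 0.0356131 ]
ring fit [0.60946393 0.07221215] R 0.02330452322267379 [ 0.07187018  0.00150967 -0.00017108]
hole (275.127685546875, 285.5750732421875) [[0.54022609 0.09350138 0.1312863 ]] [-0.00065199  0.00101147 -0.03649802]
front edge local [ 0.0227587  -0.01700607 -0.03656348]
front edge local [ 0.02274563  0.01845859 -0.0365448 ]
```

>>> servo_tool(
  targets=[
    {"offset": [0.04, 0, 0], "dr": [0, 0, 0.4]},
    {"offset": [0.0732, 0.0006, 0], "dr": [0, 0, 0.4]},
    {"offset": [0.0732, 0.0006, 0.02], "dr": [0, 0, 0.4]},
    {"offset": [0.0732, 0.0006, 0.04], "dr": [0, 0, 0.4]},
    {"offset": [0.0732, 0.0006, 0.052], "dr": [0, 0, 0.4]},
    {"offset": [0.0732, 0.0006, 0.057], "dr": [0, 0, 0.4]},
    {"offset": [0.0732, 0.0006, 0.057], "dr": [0, 0, 0.4]},
    {"offset": [0.0732, 0.0006, 0.057], "dr": [0, 0, 0.4]},
  ],
)

```text
time_s: 9.62
position: [0.6123, 0.072, 0.0385]
tcp_rot: [[0.956, -0.295, -0.0], [-0.295, -0.956, 0.0], [-0.0, 0.0, -1.0]]
force: [0.3, 0.1, -1.4]
opening: 0.546
grasp_force: 30.0
```

```bash
python3 - <<'E'
from rig import bot,viewer
from h import *
c=viewer.capture("wrist");s=bot.read_state();T=s["position"];Rt=s["tcp_rot"];print(s["time_s"],T,s["force"],np.degrees(np.arctan2(Rt[1,0],Rt[0,0])))
zt=T[2]+.0365;kn=np.array([.6099,.0720,T[2]])
for e in holes(c): 
    if e[0][1]>200: X=cast(c,np.add(e[0],.5),zt)[0];print("plate hole",X,"local",Rt.T@(X-T),"knuckle local",Rt.T@(kn-T))
import cv2;cv2.imwrite("pics/w4.png",c["color"][...,::-1])
E
```

```text
9.6667 [0.61301165 0.07188184 0.03917703] [-0.34806566 -0.39912114 -1.16562416] -17.16021946543041
plate hole [0.61080767 0.07156057 0.07567703] local [-0.00196676  0.00094641 -0.0365027 ] knuckle local [-3.00798491e-03  8.05176644e-04 -3.89116742e-06]
plate hole [0.61542533 0.07009118 0.07567703] local [ 0.00287888  0.00098797 -0.03649683] knuckle local [-3.00798491e-03  8.05176644e-04 -3.89116742e-06]
```

>>> servo_tool(
  targets=[
    {"offset": [0, 0, 0], "dr": [0, 0, 0]},
    {"offset": [0, 0, 0], "dr": [0, 0, 0]},
    {"offset": [0, 0, 0], "dr": [0, 0, 0]},
  ],
)

```text
time_s: 9.92
position: [0.6132, 0.0716, 0.0394]
tcp_rot: [[0.955, -0.296, 0.002], [-0.296, -0.955, -0.0], [0.002, -0.0, -1.0]]
force: [0.6, 0.7, -1.1]
opening: 0.545
grasp_force: 30.0
```

```bash
python3 - <<'E'
from rig import bot,viewer
from h import *
c=viewer.capture("wrist");s=bot.read_state();T=s["position"];Rt=s["tcp_rot"];print(s["time_s"],T,s["force"],np.degrees(np.arctan2(Rt[1,0],Rt[0,0])))
zt=T[2]+.0365;kn=np.array([.6099,.0720,T[2]])
for e in holes(c): 
    if e[0][1]>200: X=cast(c,np.add(e[0],.5),zt)[0];print("plate hole",e,X,"local",Rt.T@(X-T),"knuckle local",Rt.T@(kn-T))
import pickle;pickle.dump((c,s),open("w4.pkl","wb"))
E
```

```text
9.9667 [0.61305501 0.0715796  0.0392107 ] [-0.43749186  0.62530902 -2.10239935] -17.18983662062752
plate hole ((275.1837463378906, 285.90985107421875), (38.275543212890625, 43.416015625), 90.62999725341797, 1303.0) [0.61224411 0.07088469 0.0757107 ] local [-0.00052214  0.00089198 -0.03650099] knuckle local [-3.13832469e-03  5.30803759e-04 -4.22410295e-06]
```

The last view wasn't settled. I back off, let the arm settle, and measure both holes in one settled frame.

>>> servo_tool(
  targets=[
    {"offset": [0, 0, -0.02], "dr": [0, 0, 0]},
    {"offset": [-0.035, 0, -0.02], "dr": [0, 0, 0]},
    {"offset": [-0.07, 0, -0.02], "dr": [0, 0, 0]},
    {"offset": [-0.07, 0, -0.02], "dr": [0, 0, 0]},
    {"offset": [-0.07, 0, -0.02], "dr": [0, 0, 0]},
    {"offset": [-0.07, 0, -0.02], "dr": [0, 0, 0]},
    {"offset": [-0.07, 0, -0.02], "dr": [0, 0, 0]},
    {"offset": [-0.07, 0, -0.02], "dr": [0, 0, 0]},
    {"offset": [-0.07, 0, -0.02], "dr": [0, 0, 0]},
    {"offset": [-0.07, 0, -0.02], "dr": [0, 0, 0]},
  ],
)

```text
time_s: 10.8
position: [0.5464, 0.092, 0.0584]
tcp_rot: [[0.955, -0.296, 0.0], [-0.296, -0.955, -0.0], [0.0, -0.0, -1.0]]
force: [-0.3, -1.0, -1.8]
opening: 0.547
grasp_force: 30.0
```

```bash
cat > meas.py <<'E'
from rig import bot,viewer
from h import *
def go(ztop_rel=.0365,zk=.059,save=None):
    c=viewer.capture("wrist");s=bot.read_state();T=s["position"];Rt=s["tcp_rot"]
    print(s["time_s"],np.round(T,4),np.round(s["force"],1),"yaw",round(np.degrees(np.arctan2(Rt[1,0],Rt[0,0])),2))
    for e in holes(c):
        z=T[2]+ztop_rel if e[0][1]>230 else zk
        X=cast(c,np.add(e[0],.5),z)[0];print("hole",np.round(e[0]+e[1],1),"z",round(z,4),"world",np.round(X,4),"local",np.round(Rt.T@(X-T),4)[:2])
    if save:
        import pickle;pickle.dump((c,s),open(save,"wb"))
    return c,s
E
python3 -c "
from meas import *
c,s=go(save='w5.pkl');m=steel(c,90,60)
cs,_=cv2.findContours(m,cv2.RETR_EXTERNAL,cv2.CHAIN_APPROX_NONE)
ring=[e for e in holes(c) if e[0][1]<200 and abs(e[0][0]-276)<30][0][0]
L=[];Rr=[]
for r in range(2,int(ring[1])-65):
    w=np.where(m[r,225:330])[0]+225
    L.append((w.min(),r));Rr.append((w.max()+1,r))
if len(L)>15: print([lineyaw(c,P,.047)[0] for P in (L,Rr)])
q=[k for k in cs if cv2.pointPolygonTest(k,(ring[0]-27,ring[1]),False)>0][0][:,0]
q=q[q[:,1]>ring[1]-15];P=cast(c,q+.5,.059)
k=np.linalg.lstsq(np.c_[2*P[:,:2],np.ones(len(P))],(P[:,:2]**2).sum(1),rcond=None)[0]
print('ring',k[:2],np.sqrt(k[2]+k[0]**2+k[1]**2))
hsv=cv2.cvtColor(c['color'],cv2.COLOR_RGB2HSV);ym=cv2.inRange(hsv,(18,60,120),(40,255,255))
F=[(u,np.where(ym[:90,u])[0].max()+1) for u in list(range(190,230))+list(range(325,365)) if ym[:90,u].any()]
print('front',lineyaw(c,F,.035)[0]%180-90,len(F))
"
```

```text
10.85 [0.5462 0.092  0.0583] [-0.5  0.  -2. ] yaw -17.21
hole [275.2 285.5  39.1  43.5] z 0.0948 world [0.5458 0.0912 0.0948] local [-0.0001  0.0009]
hole [274.5 130.2  36.2  39.4] z 0.059 world [0.6101 0.0716 0.059 ] local [0.0671 0.0006]
[np.float32(-17.664959), np.float32(-15.511472)]
ring [0.6093353  0.07198892] 0.023255585952216638
front -17.242119 80
```

>>> servo_tool(
  targets=[
    {"offset": [0.035, 0, 0], "dr": [0, 0, 0]},
    {"offset": [0.067, -0.0003, 0], "dr": [0, 0, 0]},
    {"offset": [0.067, -0.0003, 0], "dr": [0, 0, 0]},
    {"offset": [0.067, -0.0003, 0.01], "dr": [0, 0, 0]},
    {"offset": [0.067, -0.0003, 0.018], "dr": [0, 0, 0]},
    {"offset": [0.067, -0.0003, 0.022], "dr": [0, 0, 0]},
    {"offset": [0.067, -0.0003, 0.022], "dr": [0, 0, 0]},
    {"offset": [0.067, -0.0003, 0.022], "dr": [0, 0, 0]},
    {"offset": [0.067, -0.0003, 0.022], "dr": [0, 0, 0]},
    {"offset": [0.067, -0.0003, 0.022], "dr": [0, 0, 0]},
    {"offset": [0.067, -0.0003, 0.023], "dr": [0, 0, 0]},
    {"offset": [0.067, -0.0003, 0.024], "dr": [0, 0, 0]},
    {"offset": [0.067, -0.0003, 0.024], "dr": [0, 0, 0]},
    {"offset": [0.067, -0.0003, 0.024], "dr": [0, 0, 0]},
  ],
)

```text
time_s: 12.02
position: [0.6099, 0.0728, 0.0345]
tcp_rot: [[0.955, -0.296, 0.0], [-0.296, -0.955, 0.0], [0.0, -0.0, -1.0]]
force: [-1.1, 0.9, -0.7]
opening: 0.549
grasp_force: 30.0
```

```bash
python3 -c "
from meas import *
go()"
```

```text
12.0667 [0.6099 0.0728 0.0345] [-0.1  1.  -0.5] yaw -17.2
hole [275.1 284.8  38.2  39.5] z 0.071 world [0.6097 0.0719 0.071 ] local [0.0001 0.0009]
```

>>> servo_tool(
  targets=[
    {"offset": [0, 0, 0.0006], "dr": [0, 0, 0]},
    {"offset": [0, 0, 0.0006], "dr": [0, 0, 0]},
  ],
)

```text
time_s: 12.23
position: [0.6099, 0.0728, 0.0344]
tcp_rot: [[0.955, -0.296, 0.0], [-0.296, -0.955, -0.0], [0.0, -0.0, -1.0]]
force: [-1.4, 1.1, 3.4]
opening: 0.549
grasp_force: 30.0
```

>>> servo_tool(
  targets=[
    {"offset": [0, 0, 0], "dr": [0, 0, 0]},
    {"offset": [0, 0, 0], "dr": [0, 0, 0]},
    {"offset": [0, 0, 0], "dr": [0, 0, 0]},
    {"offset": [0, 0, 0], "dr": [0, 0, 0]},
    {"offset": [0, 0, 0], "dr": [0, 0, 0]},
    {"offset": [0, 0, -0.03], "dr": [0, 0, 0]},
    {"offset": [-0.02, 0, -0.07], "dr": [0, 0, 0]},
    {"offset": [-0.06, 0, -0.1], "dr": [0, 0, 0]},
    {"offset": [-0.06, 0, -0.1], "dr": [0, 0, 0]},
    {"offset": [-0.06, 0, -0.1], "dr": [0, 0, 0]},
    {"offset": [-0.06, 0, -0.1], "dr": [0, 0, 0]},
    {"offset": [-0.06, 0, -0.1], "dr": [0, 0, 0]},
  ],
  gripper=-1,
)

```text
time_s: 13.23
position: [0.5532, 0.0901, 0.133]
tcp_rot: [[0.955, -0.296, -0.0], [-0.296, -0.955, -0.0], [0.0, 0.0, -1.0]]
force: [1.1, -0.6, -0.8]
opening: 0.995
grasp_force: 0.0
```

```bash
python3 -c "
from meas import *
c,s=go(zk=.071,save='w6.pkl');m=steel(c,90,60)
for e in holes(c):
  q=e[0]
cs,_=cv2.findContours(m,cv2.RETR_EXTERNAL,cv2.CHAIN_APPROX_NONE)
for k in cs:
  if cv2.contourArea(k)>500: print(cv2.contourArea(k),k[:,0].min(0),k[:,0].max(0))
"
```

```text
13.2833 [0.5532 0.0901 0.1326] [ 0.7  0.5 -0.1] yaw -17.22
hole [ 20.5 164.4  20.7  25.5] z 0.071 world [0.6407 0.2436 0.071 ] local [ 0.0382 -0.1726]
hole [275.1 132.4  24.8  26.7] z 0.071 world [0.6099 0.0715 0.071 ] local [0.0597 0.0009]
2010.0 [459 149] [515 266]
2865.0 [  0 126] [ 60 202]
10643.0 [238   0] [318 171]
```

Plate A's hole is at (0.6099, 0.0715), within about 0.3 mm of the knuckle axis. On to plate B.

>>> servo_tool(
  targets=[
    {"offset": [0.027, -0.214, 0.0], "dr": [0, 0, -31.8]},
    {"offset": [0.027, -0.214, 0.0], "dr": [0, 0, -31.8]},
    {"offset": [0.027, -0.214, 0.0], "dr": [0, 0, -31.8]},
    {"offset": [0.027, -0.214, 0.0], "dr": [0, 0, -31.8]},
    {"offset": [0.027, -0.214, 0.0], "dr": [0, 0, -31.8]},
    {"offset": [0.027, -0.214, 0.03], "dr": [0, 0, -31.8]},
    {"offset": [0.027, -0.214, 0.06], "dr": [0, 0, -31.8]},
    {"offset": [0.027, -0.214, 0.09], "dr": [0, 0, -31.8]},
    {"offset": [0.027, -0.214, 0.11], "dr": [0, 0, -31.8]},
    {"offset": [0.027, -0.214, 0.12], "dr": [0, 0, -31.8]},
    {"offset": [0.027, -0.214, 0.12], "dr": [0, 0, -31.8]},
    {"offset": [0.027, -0.214, 0.12], "dr": [0, 0, -31.8]},
    {"offset": [0.027, -0.214, 0.12], "dr": [0, 0, -31.8]},
  ],
)

```text
time_s: 14.37
position: [0.6432, 0.287, 0.0149]
tcp_rot: [[0.968, 0.252, 0.003], [0.252, -0.968, 0.001], [0.003, -0.0, -1.0]]
force: [-0.6, 1.0, 1.3]
opening: 1.001
grasp_force: 0.0
```

```bash
python3 -c "
from meas import *
c,s=go(zk=.012);T=s['position'];Rt=s['tcp_rot'];m=steel(c,90,60)
for e in holes(c):
  X=cast(c,np.add(e[0],.5),.012)[0];print(e[0],X,Rt.T@(X-T))
  # front top edge rows
  u0=int(e[0][0]);P=[]
  for u in range(u0-35,u0+36):
    w=np.where(m[:int(e[0][1]),u])[0]
    if len(w): P.append((u,w.min()))
  y,p=lineyaw(c,P,.0); print('front bottom edge yaw',y%180-90)
"
```

```text
14.4167 [0.6434 0.2871 0.0156] [ 0.5  0.8 -0. ] yaw 14.58
hole [272.9 246.3  25.4  33.5] z 0.0521 world [0.6616 0.2918 0.0521] local [0.0189 0.0001]
(272.8585510253906, 246.2622528076172) [0.64534883 0.28775752 0.012     ] [ 0.00200985 -0.00010223  0.00357701]
front bottom edge yaw 14.571846
```

>>> servo_tool(
  targets=[
    {"offset": [0, 0, 0.015], "dr": [0, 0, 0]},
    {"offset": [0, 0, 0.03], "dr": [0, 0, 0]},
    {"offset": [0, 0, 0.036], "dr": [0, 0, 0]},
    {"offset": [0, 0, 0.036], "dr": [0, 0, 0]},
    {"offset": [0, 0, 0.036], "dr": [0, 0, 0]},
    {"offset": [0, 0, 0.036], "dr": [0, 0, 0]},
  ],
)

```text
time_s: 14.92
position: [0.6417, 0.287, -0.0222]
tcp_rot: [[0.968, 0.252, 0.0], [0.252, -0.968, 0.0], [0.0, -0.0, -1.0]]
force: [-0.2, -0.3, -0.0]
opening: 0.997
grasp_force: 0.0
```

>>> servo_tool(
  targets=[
    {"offset": [0.0008, 0, 0.0023], "dr": [0, 0, 0]},
    {"offset": [0.0008, 0, 0.0023], "dr": [0, 0, 0]},
    {"offset": [0.0008, 0, 0.0023], "dr": [0, 0, 0]},
  ],
)

```text
time_s: 15.17
position: [0.6426, 0.2872, -0.0242]
tcp_rot: [[0.968, 0.252, 0.001], [0.252, -0.968, 0.0], [0.001, -0.0, -1.0]]
force: [0.3, 0.4, 0.5]
opening: 0.999
grasp_force: 0.0
```

>>> servo_tool(
  targets=[
    {"offset": [0, 0, 0], "dr": [0, 0, 0]},
    {"offset": [0, 0, 0], "dr": [0, 0, 0]},
    {"offset": [0, 0, 0], "dr": [0, 0, 0]},
    {"offset": [0, 0, 0], "dr": [0, 0, 0]},
    {"offset": [0, 0, 0], "dr": [0, 0, 0]},
    {"offset": [0, 0, 0], "dr": [0, 0, 0]},
    {"offset": [0, 0, 0], "dr": [0, 0, 0]},
    {"offset": [0, 0, 0], "dr": [0, 0, 0]},
    {"offset": [0, 0, 0], "dr": [0, 0, 0]},
  ],
  gripper=1,
)

```text
time_s: 15.92
position: [0.6423, 0.2872, -0.0244]
tcp_rot: [[0.968, 0.252, -0.0], [0.252, -0.968, 0.0], [-0.0, -0.0, -1.0]]
force: [-0.6, 0.1, -0.8]
opening: 0.546
grasp_force: 30.0
```

>>> servo_tool(
  targets=[
    {"offset": [0, 0, -0.02], "dr": [0, 0, 0]},
    {"offset": [0, 0, -0.06], "dr": [0, 0, 0]},
    {"offset": [-0.02, 0.02, -0.09], "dr": [0, 0, 7]},
    {"offset": [-0.145, 0.1635, -0.1], "dr": [0, 0, 31.8]},
    {"offset": [-0.145, 0.1635, -0.1], "dr": [0, 0, 31.8]},
    {"offset": [-0.145, 0.1635, -0.1], "dr": [0, 0, 31.8]},
    {"offset": [-0.145, 0.1635, -0.1], "dr": [0, 0, 31.8]},
    {"offset": [-0.145, 0.1635, -0.1], "dr": [0, 0, 31.8]},
    {"offset": [-0.145, 0.1635, -0.1], "dr": [0, 0, 31.8]},
    {"offset": [-0.145, 0.1635, -0.1], "dr": [0, 0, 31.8]},
    {"offset": [-0.145, 0.1635, -0.1], "dr": [0, 0, 31.8]},
    {"offset": [-0.145, 0.1635, -0.1], "dr": [0, 0, 31.8]},
    {"offset": [-0.145, 0.1635, -0.1], "dr": [0, 0, 31.8]},
    {"offset": [-0.145, 0.1635, -0.1], "dr": [0, 0, 31.8]},
    {"offset": [-0.145, 0.1635, -0.1], "dr": [0, 0, 31.8]},
    {"offset": [-0.145, 0.1635, -0.1], "dr": [0, 0, 31.8]},
  ],
)

```text
time_s: 17.25
position: [0.5433, 0.0929, 0.0754]
tcp_rot: [[0.956, -0.295, -0.0], [-0.295, -0.956, 0.0], [-0.0, 0.0, -1.0]]
force: [-1.0, 0.1, -1.1]
opening: 0.547
grasp_force: 30.0
```

```bash
python3 -c "
from meas import *
c,s=go(zk=.071,save='w7.pkl')
m=steel(c,90,60);ring=[e for e in holes(c) if e[0][1]<200 and abs(e[0][0]-276)<30][0][0]
u0=int(ring[0]);v0=int(ring[1])
F=[]
for u in range(u0-30,u0+30):
  w=np.where(m[v0:v0+70,u]==0)[0]
  w=w[w>22]
  if len(w): F.append((u,v0+w[0]))
y,p=lineyaw(c,F,.071);print('A near edge yaw',y%180-90,p,'rows',F[0],F[-1])
"
```

```text
17.3 [0.5433 0.0928 0.0754] [ 0.5  0.3 -3.3] yaw -17.15
hole [275.2 281.5  39.4  43.7] z 0.1119 world [0.5448 0.0915 0.1119] local [0.0018 0.0008]
hole [272.9 121.2  29.   30.4] z 0.071 world [0.6111 0.0722 0.071 ] local [ 0.0709 -0.0003]
A near edge yaw -15.807861 [0.5850598  0.08004175] rows (242, np.int64(175)) (301, np.int64(174))
```

```bash
python3 -c "
import pickle
from h import *
c,s=pickle.load(open('w7.pkl','rb'));hsv=cv2.cvtColor(c['color'],cv2.COLOR_RGB2HSV)
for u in (250,273,298): print(u,[(r,int(hsv[r,u,1]),int(hsv[r,u,2])) for r in range(62,184,2)])
for v in (90,150): print(v,[(u,int(hsv[v,u,1]),int(hsv[v,u,2])) for u in list(range(214,240,2))+list(range(306,334,2))])
print('pred A corners rows at knuckle .6099,.0718 yaw -17.2:')
R=np.array([[.955,.296],[-.296,.955]])
for l in ((24,24),(24,-24),(-24,24),(-24,-24),(0,0),(10,0),(-10,0)): print(l,proj(c,[*(np.array([.6099,.0718])+R@np.array(l)/1000),.071]).round(1))
"
```

```text
250 [(62, 1, 239), (64, 1, 239), (66, 2, 239), (68, 2, 239), (70, 1, 239), (72, 1, 239), (74, 2, 239), (76, 2, 239), (78, 4, 241), (80, 3, 240), (82, 3, 240), (84, 3, 240), (86, 4, 241), (88, 3, 240), (90, 3, 240), (92, 3, 240), (94, 3, 240), (96, 3, 239), (98, 2, 239), (100, 2, 239), (102, 2, 239), (104, 1, 238), (106, 1, 238), (108, 1, 238), (110, 1, 238), (112, 2, 238), (114, 1, 238), (116, 2, 238), (118, 2, 238), (120, 1, 238), (122, 2, 238), (124, 2, 238), (126, 2, 238), (128, 3, 238), (130, 3, 238), (132, 2, 238), (134, 2, 237), (136, 3, 238), (138, 3, 237), (140, 3, 237), (142, 4, 237), (144, 4, 237), (146, 5, 237), (148, 5, 237), (150, 5, 237), (152, 6, 236), (154, 6, 237), (156, 6, 237), (158, 8, 237), (160, 8, 237), (162, 8, 236), (164, 8, 236), (166, 9, 236), (168, 8, 236), (170, 8, 236), (172, 9, 233), (174, 36, 126), (176, 107, 88), (178, 100, 92), (180, 107, 88), (182, 103, 89)]
273 [(62, 5, 242), (64, 5, 242), (66, 5, 243), (68, 6, 244), (70, 6, 244), (72, 5, 243), (74, 5, 244), (76, 5, 221), (78, 7, 235), (80, 7, 246), (82, 7, 245), (84, 8, 245), (86, 8, 245), (88, 7,
[... 2048 characters left out ...]
330, 114, 128), (332, 113, 129)]
150 [(214, 145, 137), (216, 143, 137), (218, 143, 137), (220, 140, 137), (222, 137, 138), (224, 139, 138), (226, 140, 137), (228, 48, 182), (230, 4, 235), (232, 4, 236), (234, 4, 236), (236, 6, 237), (238, 8, 236), (306, 4, 237), (308, 6, 237), (310, 9, 237), (312, 4, 237), (314, 1, 237), (316, 3, 234), (318, 4, 228), (320, 26, 184), (322, 133, 140), (324, 134, 139), (326, 137, 138), (328, 135, 136), (330, 137, 136), (332, 140, 137)]
pred A corners rows at knuckle .6099,.0718 yaw -17.2:
(24, 24) [[226.1  73.6]]
(24, -24) [[323.9  73.7]]
(-24, 24) [[229.5 170.2]]
(-24, -24) [[320.2 170.3]]
(0, 0) [[274.9 123.8]]
(10, 0) [[275.  103.4]]
(-10, 0) [[274.9 143.6]]
```

```bash
python3 -c "
import pickle
from h import *
for f,z in (('w2.pkl',.059),('w3.pkl',.059),('w5.pkl',.059),('w6.pkl',.071),('w7.pkl',.071)):
  d=pickle.load(open(f,'rb'));c=d[0] if isinstance(d,tuple) else d
  for vm in (180,222):
   for e in holes(c,vm,60):
    X=cast(c,np.add(e[0],.5),z)[0]
    if np.hypot(*(X[:2]-[.61,.072]))<.006 and e[0][1]<230: print(f,vm,np.round(e[0]+e[1],1),X.round(4))
  if f in('w5.pkl','w3.pkl'):
    hsv=cv2.cvtColor(c['color'],cv2.COLOR_RGB2HSV);u=274
    print([(r,int(hsv[r,u,2])) for r in range(90,180,2)])
"
```

```text
w2.pkl 180 [364.8  97.2  19.4  21.2] [0.6091 0.0716 0.059 ]
w2.pkl 222 [364.7  97.1  21.   22.5] [0.6092 0.0717 0.059 ]
w3.pkl 180 [276.3 114.6  35.9  37. ] [0.6095 0.0719 0.059 ]
w3.pkl 222 [276.3 114.5  37.7  38.9] [0.6095 0.0719 0.059 ]
[(90, 246), (92, 244), (94, 242), (96, 224), (98, 139), (100, 140), (102, 138), (104, 137), (106, 139), (108, 140), (110, 142), (112, 142), (114, 140), (116, 140), (118, 141), (120, 137), (122, 129), (124, 101), (126, 98), (128, 96), (130, 90), (132, 150), (134, 236), (136, 241), (138, 240), (140, 239), (142, 238), (144, 238), (146, 238), (148, 237), (150, 237), (152, 230), (154, 178), (156, 91), (158, 91), (160, 90), (162, 92), (164, 90), (166, 87), (168, 87), (170, 89), (172, 90), (174, 88), (176, 85), (178, 86)]
w5.pkl 180 [274.3 131.5  42.   42.7] [0.6096 0.0719 0.059 ]
w5.pkl 222 [274.2 131.4  43.9  45.1] [0.6096 0.0719 0.059 ]
[(90, 240), (92, 240), (94, 243), (96, 244), (98, 243), (100, 244), (102, 245), (104, 244), (106, 242), (108, 230), (110, 187), (112, 132), (114, 137), (116, 136), (118, 138), (120, 139), (122, 142), (124, 142), (126, 142), (128, 143), (130, 141), (132, 139), (134, 139), (136, 124), (138, 99), (140, 99), (142, 99), (144, 98), (146, 95), (148, 89), (150, 90), (152, 167), (154, 237), (156, 239), (158, 238), (160, 238), (162, 237), (164, 238), (166, 238), (168, 237), (170, 234), (172, 173), (174, 147), (176, 135), (178, 96)]
w7.pkl 180 [274.4 126.7  41.4  42.5] [0.6083 0.0723 0.071 ]
w7.pkl 222 [274.4 126.9  43.6  44.6] [0.6082 0.0723 0.071 ]
```

Plate A sits about 1.5 mm short of the knuckle axis along the strap. I'll set B squarely on A, then grip both and slide the pair into line.

>>> servo_tool(
  targets=[
    {"offset": [0.035, 0, 0], "dr": [0, 0, 0]},
    {"offset": [0.0663, -0.0004, 0], "dr": [0, 0, 0]},
    {"offset": [0.0663, -0.0004, 0.01], "dr": [0, 0, 0]},
    {"offset": [0.0663, -0.0004, 0.02], "dr": [0, 0, 0]},
    {"offset": [0.0663, -0.0004, 0.025], "dr": [0, 0, 0]},
    {"offset": [0.0663, -0.0004, 0.025], "dr": [0, 0, 0]},
    {"offset": [0.0663, -0.0004, 0.025], "dr": [0, 0, 0]},
    {"offset": [0.0663, -0.0004, 0.025], "dr": [0, 0, 0]},
    {"offset": [0.0663, -0.0004, 0.027], "dr": [0, 0, 0]},
    {"offset": [0.0663, -0.0004, 0.0285], "dr": [0, 0, 0]},
    {"offset": [0.0663, -0.0004, 0.0293], "dr": [0, 0, 0]},
    {"offset": [0.0663, -0.0004, 0.0293], "dr": [0, 0, 0]},
    {"offset": [0.0663, -0.0004, 0.0293], "dr": [0, 0, 0]},
    {"offset": [0.0663, -0.0004, 0.0293], "dr": [0, 0, 0]},
  ],
)

```text
time_s: 18.47
position: [0.6067, 0.0732, 0.0465]
tcp_rot: [[0.955, -0.296, 0.0], [-0.296, -0.955, 0.0], [-0.0, -0.0, -1.0]]
force: [-1.2, 0.1, 0.1]
opening: 0.54
grasp_force: 30.0
```

>>> servo_tool(
  targets=[
    {"offset": [0, 0, 0], "dr": [0, 0, 0]},
    {"offset": [0, 0, 0], "dr": [0, 0, 0]},
    {"offset": [0, 0, 0], "dr": [0, 0, 0]},
    {"offset": [0, 0, 0.004], "dr": [0, 0, 0]},
    {"offset": [0, 0, 0.008], "dr": [0, 0, 0]},
    {"offset": [0, 0, 0.008], "dr": [0, 0, 0]},
    {"offset": [0, 0, 0.008], "dr": [0, 0, 0]},
  ],
  gripper=-0.6,
)

```text
time_s: 19.05
position: [0.6063, 0.0731, 0.0377]
tcp_rot: [[0.955, -0.296, -0.001], [-0.296, -0.955, 0.0], [-0.001, 0.0, -1.0]]
force: [-0.6, -0.3, -0.8]
opening: 0.797
grasp_force: 0.0
```

```bash
python3 -c "
from meas import *
c,s=go(ztop_rel=.0,save='w8.pkl')
for vm in (150,200,222):
 for e in holes(c,vm,60):
  if e[0][1]>230: print(vm,np.round(e[0]+e[1],1),cast(c,np.add(e[0],.5),.083).round(4))
print(s['opening'])
"
```

```text
19.1 [0.6065 0.0731 0.0379] [ 0.   0.  -0.4] yaw -17.2
hole [275.1 292.9  34.9  42.8] z 0.0379 world [0.5821 0.0796 0.0379] local [-0.0252  0.001 ]
hole [274.2 275.9  10.1  26.3] z 0.0379 world [0.5927 0.0769 0.0379] local [-0.0144  0.0005]
0.7963311902789499
```

>>> servo_tool(
  targets=[
    {"offset": [0, 0, 0], "dr": [0, 0, 0]},
    {"offset": [0, 0, 0], "dr": [0, 0, 0]},
    {"offset": [0, 0, 0], "dr": [0, 0, 0]},
    {"offset": [0, 0, 0], "dr": [0, 0, 0]},
    {"offset": [0, 0, 0], "dr": [0, 0, 0]},
    {"offset": [0, 0, 0], "dr": [0, 0, 0]},
    {"offset": [0, 0, 0], "dr": [0, 0, 0]},
  ],
  gripper=1,
)

```text
time_s: 19.68
position: [0.6068, 0.0732, 0.0384]
tcp_rot: [[0.955, -0.296, 0.0], [-0.296, -0.955, 0.0], [0.0, -0.0, -1.0]]
force: [0.2, 0.3, 0.6]
opening: 0.545
grasp_force: 30.0
```

>>> servo_tool(
  targets=[
    {"offset": [0.0008, 0, 0], "dr": [0, 0, 0]},
    {"offset": [0.0015, 0, 0], "dr": [0, 0, 0]},
    {"offset": [0.0015, 0, 0], "dr": [0, 0, 0]},
    {"offset": [0.0015, 0, 0], "dr": [0, 0, 0]},
    {"offset": [0.0015, 0, 0], "dr": [0, 0, 0]},
  ],
)

```text
time_s: 20.1
position: [0.6068, 0.0732, 0.0383]
tcp_rot: [[0.955, -0.296, -0.003], [-0.296, -0.955, 0.001], [-0.003, 0.0, -1.0]]
force: [-4.8, 2.0, 5.7]
opening: 0.547
grasp_force: 30.0
```

>>> servo_tool(
  targets=[
    {"offset": [0, 0, 0], "dr": [0, 0, 0]},
    {"offset": [0, 0, 0], "dr": [0, 0, 0]},
    {"offset": [0, 0, 0], "dr": [0, 0, 0]},
    {"offset": [0, 0, 0], "dr": [0, 0, 0]},
    {"offset": [0, 0, -0.03], "dr": [0, 0, 0]},
    {"offset": [0, 0, -0.06], "dr": [0, 0, 0]},
    {"offset": [-0.03, 0, -0.06], "dr": [0, 0, 0]},
    {"offset": [-0.065, 0, -0.06], "dr": [0, 0, 0]},
    {"offset": [-0.065, 0, -0.06], "dr": [0, 0, 0]},
    {"offset": [-0.065, 0, -0.06], "dr": [0, 0, 0]},
    {"offset": [-0.065, 0, -0.06], "dr": [0, 0, 0]},
    {"offset": [-0.065, 0, -0.06], "dr": [0, 0, 0]},
    {"offset": [-0.065, 0, -0.06], "dr": [0, 0, 0]},
  ],
  gripper=-1,
)

```text
time_s: 21.18
position: [0.5477, 0.0915, 0.0983]
tcp_rot: [[0.955, -0.296, 0.002], [-0.296, -0.955, -0.0], [0.002, -0.0, -1.0]]
force: [0.2, -0.0, -0.1]
opening: 0.997
grasp_force: 0.0
```

```bash
python3 -c "
from meas import *
c,s=go(zk=.083,save='w9.pkl')
for vm in (180,222):
 for e in holes(c,vm,60):
  if abs(e[0][0]-275)<20: print(vm,np.round(e[0]+e[1],1),cast(c,np.add(e[0],.5),.083).round(4))
R=np.array([[.955,.296],[-.296,.955]])
for l in ((24,24),(24,-24),(-24,24),(-24,-24)): print(l,proj(c,[*(np.array([.6096,.0719])+R@np.array(l)/1000),.083]).round(1))
v=cv2.cvtColor(c['color'],cv2.COLOR_RGB2HSV)[...,2].astype(int)
m=steel(c,200,60);cs,_=cv2.findContours(m,cv2.RETR_EXTERNAL,cv2.CHAIN_APPROX_NONE)
e=[e for e in holes(c,200,60) if abs(e[0][0]-275)<20][0][0]
L=[];Q=[]
for r in range(int(e[1])-30,int(e[1])+30):
  w=np.where(m[r])[0]; a=w[(w>e[0]-70)&(w<e[0]+70)]; L.append((a.min(),r));Q.append((a.max()+1,r))
print([lineyaw(c,P,.083)[0] for P in(L,Q)],L[0],L[-1],Q[0],Q[-1])
"
```

```text
21.2333 [0.5474 0.0915 0.0982] [-0.3 -0.5 -0.4] yaw -17.22
hole [273.4 128.   23.1  26.1] z 0.083 world [0.6113 0.0717 0.083 ] local [ 0.0668 -0.    ]
180 [275.1 135.5  38.7  39.7] [[0.6072 0.0721 0.083 ]]
180 [273.9  49.5  23.7  26.1] [[0.6486 0.0599 0.083 ]]
222 [275.1 135.7  41.   41.6] [[0.6071 0.0721 0.083 ]]
222 [273.9  49.4  25.4  27.7] [[0.6486 0.0599 0.083 ]]
(24, 24) [[228.6  84.8]]
(24, -24) [[320.5  84.8]]
(-24, 24) [[231.8 175.2]]
(-24, -24) [[317.4 175.2]]
[np.float32(-16.36711), np.float32(-32.58407)] (np.int64(230), 105) (np.int64(233), 164) (np.int64(321), 105) (np.int64(297), 164)
```

The pair stayed put because friction held it under a slight downward push, and B reads about 2.4 mm short against A's 1.4 mm. I'll regrip both, lift them a hair, shift and lower.

>>> servo_tool(
  targets=[
    {"offset": [0.035, 0, 0], "dr": [0, 0, 0]},
    {"offset": [0.065, 0, 0], "dr": [0, 0, 0]},
    {"offset": [0.065, 0, 0.01], "dr": [0, 0, 0]},
    {"offset": [0.065, 0, 0.035], "dr": [0, 0, 0]},
    {"offset": [0.065, 0, 0.052], "dr": [0, 0, 0]},
    {"offset": [0.065, 0, 0.06], "dr": [0, 0, 0]},
    {"offset": [0.065, 0, 0.06], "dr": [0, 0, 0]},
    {"offset": [0.065, 0, 0.06], "dr": [0, 0, 0]},
    {"offset": [0.065, 0, 0.06], "dr": [0, 0, 0]},
  ],
)

```text
time_s: 21.98
position: [0.6092, 0.0726, 0.0391]
tcp_rot: [[0.955, -0.296, 0.002], [-0.296, -0.955, -0.0], [0.002, -0.0, -1.0]]
force: [-0.8, 0.2, 1.1]
opening: 0.999
grasp_force: 0.0
```

>>> servo_tool(
  targets=[
    {"offset": [0, 0, 0], "dr": [0, 0, 0]},
    {"offset": [0, 0, 0], "dr": [0, 0, 0]},
    {"offset": [0, 0, 0], "dr": [0, 0, 0]},
    {"offset": [0, 0, 0], "dr": [0, 0, 0]},
    {"offset": [0, 0, 0], "dr": [0, 0, 0]},
    {"offset": [0, 0, 0], "dr": [0, 0, 0]},
    {"offset": [0, 0, 0], "dr": [0, 0, 0]},
    {"offset": [0, 0, 0], "dr": [0, 0, 0]},
    {"offset": [0, 0, 0], "dr": [0, 0, 0]},
  ],
  gripper=1,
)

```text
time_s: 22.73
position: [0.6082, 0.0727, 0.0383]
tcp_rot: [[0.955, -0.296, 0.0], [-0.296, -0.955, 0.0], [-0.0, -0.0, -1.0]]
force: [0.2, 0.1, 0.6]
opening: 0.55
grasp_force: 30.0
```

>>> servo_tool(
  targets=[
    {"offset": [0, 0, -0.001], "dr": [0, 0, 0]},
    {"offset": [0, 0, -0.002], "dr": [0, 0, 0]},
    {"offset": [0, 0, -0.003], "dr": [0, 0, 0]},
    {"offset": [0, 0, -0.003], "dr": [0, 0, 0]},
    {"offset": [0, 0, -0.003], "dr": [0, 0, 0]},
  ],
)

```text
time_s: 23.15
position: [0.6079, 0.0727, 0.041]
tcp_rot: [[0.955, -0.296, -0.001], [-0.296, -0.955, 0.0], [-0.001, 0.0, -1.0]]
force: [0.3, 0.1, -2.9]
opening: 0.546
grasp_force: 30.0
```

```bash
python3 -c "
from rig import bot,viewer
import numpy as np
F=[]
for i in range(10):
  viewer.capture('wrist');s=bot.read_state();F.append(s['force'])
print(np.mean(F,0),np.std(F,0),s['position'],s['time_s'])
"
```

```text
[-0.34398878 -0.25962857 -3.73831443] [0.47247598 0.25817033 0.36225471] [0.60814811 0.07270379 0.04127013] 23.65
```

Fz = -3.7 N, so both plates are held. Shift by 1.4 mm, then lower.

>>> servo_tool(
  targets=[
    {"offset": [0.0014, 0, 0], "dr": [0, 0, 0]},
    {"offset": [0.0014, 0, 0], "dr": [0, 0, 0]},
    {"offset": [0.0014, 0, 0], "dr": [0, 0, 0]},
    {"offset": [0.0014, 0, 0], "dr": [0, 0, 0]},
    {"offset": [0.0014, 0, 0.0015], "dr": [0, 0, 0]},
    {"offset": [0.0014, 0, 0.0032], "dr": [0, 0, 0]},
    {"offset": [0.0014, 0, 0.0032], "dr": [0, 0, 0]},
    {"offset": [0.0014, 0, 0.0032], "dr": [0, 0, 0]},
  ],
)

```text
time_s: 24.32
position: [0.6097, 0.0722, 0.0383]
tcp_rot: [[0.955, -0.296, 0.0], [-0.296, -0.955, -0.0], [0.0, -0.0, -1.0]]
force: [0.1, -0.2, -0.9]
opening: 0.548
grasp_force: 30.0
```

>>> servo_tool(
  targets=[
    {"offset": [0, 0, 0], "dr": [0, 0, 0]},
    {"offset": [0, 0, 0], "dr": [0, 0, 0]},
    {"offset": [0, 0, 0], "dr": [0, 0, 0]},
    {"offset": [0, 0, -0.004], "dr": [0, 0, 0]},
    {"offset": [0, 0, -0.0085], "dr": [0, 0, 0]},
    {"offset": [0, 0, -0.0085], "dr": [0, 0, 0]},
    {"offset": [0, 0, -0.0085], "dr": [0, 0, 0]},
  ],
  gripper=-0.6,
)

```text
time_s: 24.9
position: [0.6101, 0.0722, 0.0472]
tcp_rot: [[0.955, -0.296, 0.001], [-0.296, -0.955, -0.0], [0.001, -0.0, -1.0]]
force: [0.3, 0.1, -1.1]
opening: 0.797
grasp_force: 0.0
```

>>> servo_tool(
  targets=[
    {"offset": [0, 0, 0], "dr": [0, 0, 0]},
    {"offset": [0, 0, 0], "dr": [0, 0, 0]},
    {"offset": [0, 0, 0], "dr": [0, 0, 0]},
    {"offset": [0, 0, 0], "dr": [0, 0, 0]},
    {"offset": [0, 0, 0], "dr": [0, 0, 0]},
    {"offset": [0, 0, 0], "dr": [0, 0, 0]},
    {"offset": [0, 0, 0], "dr": [0, 0, 0]},
  ],
  gripper=1,
)

```text
time_s: 25.48
position: [0.6094, 0.0723, 0.0464]
tcp_rot: [[0.955, -0.296, -0.0], [-0.296, -0.955, 0.0], [-0.0, 0.0, -1.0]]
force: [-0.4, 0.9, -0.6]
opening: 0.546
grasp_force: 30.0
```

>>> servo_tool(
  targets=[
    {"offset": [0, 0, -0.001], "dr": [0, 0, 0]},
    {"offset": [0, 0, -0.002], "dr": [0, 0, 0]},
    {"offset": [0, 0, -0.002], "dr": [0, 0, 0]},
    {"offset": [0, 0, -0.002], "dr": [0, 0, 0]},
  ],
)

```text
time_s: 25.82
position: [0.6094, 0.0723, 0.0485]
tcp_rot: [[0.955, -0.296, -0.0], [-0.296, -0.955, 0.0], [-0.0, 0.0, -1.0]]
force: [-0.4, -0.6, -1.9]
opening: 0.546
grasp_force: 30.0
```

```bash
python3 -c "
from rig import bot,viewer
import numpy as np
F=[]
for i in range(6):
  viewer.capture('wrist');s=bot.read_state();F.append(s['force'])
print(np.mean(F,0),s['position'],s['time_s'])
"
```

```text
[-0.07314586  0.01268887 -2.06615946] [0.60943322 0.07226915 0.04849065] 26.1167
```

>>> servo_tool(
  targets=[
    {"offset": [0.001, 0, 0], "dr": [0, 0, 0]},
    {"offset": [0.001, 0, 0], "dr": [0, 0, 0]},
    {"offset": [0.001, 0, 0], "dr": [0, 0, 0]},
    {"offset": [0.001, 0, 0], "dr": [0, 0, 0]},
    {"offset": [0.001, 0, 0.001], "dr": [0, 0, 0]},
    {"offset": [0.001, 0, 0.0023], "dr": [0, 0, 0]},
    {"offset": [0.001, 0, 0.0023], "dr": [0, 0, 0]},
    {"offset": [0.001, 0, 0.0023], "dr": [0, 0, 0]},
  ],
)

```text
time_s: 26.78
position: [0.6106, 0.072, 0.0464]
tcp_rot: [[0.955, -0.296, 0.0], [-0.296, -0.955, -0.0], [0.0, -0.0, -1.0]]
force: [-0.5, 0.3, 0.9]
opening: 0.545
grasp_force: 30.0
```

>>> servo_tool(
  targets=[
    {"offset": [0, 0, 0], "dr": [0, 0, 0]},
    {"offset": [0, 0, 0], "dr": [0, 0, 0]},
    {"offset": [0, 0, 0], "dr": [0, 0, 0]},
    {"offset": [0, 0, 0], "dr": [0, 0, 0]},
    {"offset": [0, 0, -0.03], "dr": [0, 0, 0]},
    {"offset": [0, 0, -0.05], "dr": [0, 0, 0]},
    {"offset": [-0.03, 0, -0.05], "dr": [0, 0, 0]},
    {"offset": [-0.065, 0, -0.05], "dr": [0, 0, 0]},
    {"offset": [-0.065, 0, -0.05], "dr": [0, 0, 0]},
    {"offset": [-0.065, 0, -0.05], "dr": [0, 0, 0]},
    {"offset": [-0.065, 0, -0.05], "dr": [0, 0, 0]},
    {"offset": [-0.065, 0, -0.05], "dr": [0, 0, 0]},
    {"offset": [-0.065, 0, -0.05], "dr": [0, 0, 0]},
  ],
  gripper=-1,
)

```text
time_s: 27.87
position: [0.55, 0.0908, 0.0964]
tcp_rot: [[0.955, -0.296, 0.002], [-0.296, -0.955, -0.0], [0.002, -0.0, -1.0]]
force: [0.4, -0.1, -1.0]
opening: 1.001
grasp_force: 0.0
```

```bash
python3 -c "
from meas import *
c,s=go(zk=.083,save='w10.pkl')
for vm in (180,222):
 for e in holes(c,vm,60):
  if abs(e[0][0]-275)<20: print(vm,np.round(e[0]+e[1],1),cast(c,np.add(e[0],.5),.083).round(4))
hsv=cv2.cvtColor(c['color'],cv2.COLOR_RGB2HSV)
e=[e for e in holes(c,180,60) if abs(e[0][0]-275)<20 and e[0][1]>90][0][0]
for r in (int(e[1])-35,int(e[1])+30):
  print(r,[(u,int(hsv[r,u,2])) for u in list(range(int(e[0])-54,int(e[0])-34,2))+list(range(int(e[0])+34,int(e[0])+54,2))])
# through-hole rows
print([(r,int(hsv[r,int(e[0]),2])) for r in range(int(e[1])-24,int(e[1])+26,2)])
"; python3 - <<'E'
import sys;sys.path.insert(0,'.')
import pickle
from h import *
c=pickle.load(open('w1.pkl','rb'))
m=steel(c,100,60)
for vm in (120,180):
  for e in holes(c,vm,60,60): print(vm,np.round(e[0]+e[1],1),cast(c,np.add(e[0],.5),.024).round(4))
cs,_=cv2.findContours(m,cv2.RETR_EXTERNAL,cv2.CHAIN_APPROX_NONE)
q=[k for k in cs if cv2.pointPolygonTest(k,(345,225),False)>0]
L=[];Q=[]
for r in range(205,262):
    w=np.where(m[r,305:375])[0]+305;L.append((w.min(),r));Q.append((w.max()+1,r))
for P in(L,Q): print(lineyaw(c,P,.012))
print(L[0],L[-1],Q[0],Q[-1])
E
```

```text
27.9167 [0.5497 0.0909 0.0962] [ 0.1 -0.8  0.4] yaw -17.23
hole [284.2 143.6   9.5  21.8] z 0.083 world [0.604 0.068 0.083] local [0.0587 0.0058]
hole [273.3 131.1  28.   32.6] z 0.083 world [0.6121 0.0716 0.083 ] local [ 0.0653 -0.0001]
180 [275.3 135.1  40.   40.1] [[0.6098 0.0712 0.083 ]]
180 [274.   53.3  23.6  26.1] [[0.6489 0.0598 0.083 ]]
222 [275.3 135.2  41.7  42.3] [[0.6097 0.0712 0.083 ]]
222 [274.1  53.2  25.3  27.8] [[0.6489 0.0597 0.083 ]]
100 [(221, 142), (223, 142), (225, 141), (227, 141), (229, 174), (231, 236), (233, 239), (235, 238), (237, 239), (239, 238), (309, 238), (311, 238), (313, 238), (315, 239), (317, 239), (319, 237), (321, 197), (323, 131), (325, 131), (327, 129)]
165 [(221, 88), (223, 87), (225, 86), (227, 87), (229, 86), (231, 127), (233, 232), (235, 236), (237, 236), (239, 236), (309, 148), (311, 147), (313, 148), (315, 148), (317, 148), (319, 113), (321, 87), (323, 86), (325, 88), (327, 87)]
[(111, 240), (113, 241), (115, 191), (117, 134), (119, 136), (121, 139), (123, 140), (125, 141), (127, 141), (129, 141), (131, 140), (133, 138), (135, 129), (137, 102), (139, 99), (141, 99), (143, 96), (145, 92), (147, 92), (149, 91), (151, 91), (153, 117), (155, 187), (157, 234), (159, 237)]
120 [327.4 155.3  19.7  20.6] [[ 0.5713 -0.2573  0.024 ]]
180 [345.  255.4   9.9  11.3] [[ 0.4578 -0.2821  0.024 ]]
180 [341.2 237.    9.6  11.8] [[ 0.4802 -0.2767  0.024 ]]
(np.float32(12.80265), array([ 0.48142016, -0.2587329 ], dtype=float32))
(np.float32(12.617903), array([ 0.48510927, -0.29578903], dtype=float32))
(np.int64(319), 205) (np.int64(330), 261) (np.int64(353), 205) (np.int64(362), 261)
```

The pile now reads (0.6098, 0.0712) against the knuckle's (0.6096, 0.0719), which is good. Now to the leaf, with its grip point near (0.5147, -0.270) and yaw 12.7°.

>>> servo_tool(
  targets=[
    {"offset": [0.0735, 0.355, -0.02], "dr": [0, 0, -29.9]},
    {"offset": [0.0735, 0.355, -0.02], "dr": [0, 0, -29.9]},
    {"offset": [0.0735, 0.355, -0.02], "dr": [0, 0, -29.9]},
    {"offset": [0.0735, 0.355, -0.02], "dr": [0, 0, -29.9]},
    {"offset": [0.0735, 0.355, -0.02], "dr": [0, 0, -29.9]},
    {"offset": [0.0735, 0.355, -0.02], "dr": [0, 0, -29.9]},
    {"offset": [0.0735, 0.355, -0.02], "dr": [0, 0, -29.9]},
    {"offset": [0.0735, 0.355, -0.02], "dr": [0, 0, -29.9]},
    {"offset": [0.0735, 0.355, -0.02], "dr": [0, 0, -29.9]},
    {"offset": [0.0735, 0.355, 0.01], "dr": [0, 0, -29.9]},
    {"offset": [0.0735, 0.355, 0.04], "dr": [0, 0, -29.9]},
    {"offset": [0.0735, 0.355, 0.06], "dr": [0, 0, -29.9]},
    {"offset": [0.0735, 0.355, 0.06], "dr": [0, 0, -29.9]},
    {"offset": [0.0735, 0.355, 0.06], "dr": [0, 0, -29.9]},
    {"offset": [0.0735, 0.355, 0.06], "dr": [0, 0, -29.9]},
    {"offset": [0.0735, 0.355, 0.06], "dr": [0, 0, -29.9]},
  ],
)

```text
time_s: 29.25
position: [0.515, -0.2704, 0.0378]
tcp_rot: [[0.975, 0.22, 0.003], [0.22, -0.975, -0.002], [0.002, 0.003, -1.0]]
force: [-0.5, 0.0, 0.5]
opening: 1.002
grasp_force: 0.0
```

```bash
python3 -c "
from meas import *
c,s=go(zk=.024,save='w11.pkl');T=s['position'];Rt=s['tcp_rot']
for vm in (90,120,150,180):
 for e in holes(c,vm,60):
  if abs(e[0][0]-275)<30: X=cast(c,np.add(e[0],.5),.024)[0];print(vm,np.round(e[0]+e[1],1),X.round(4),(Rt.T@(X-T)).round(4))
m=steel(c,100,60);L=[];Q=[]
for r in range(215,262):
  w=np.where(m[r,235:315])[0]+235
  if len(w): L.append((w.min(),r));Q.append((w.max()+1,r))
for P in(L,Q): y,p=lineyaw(c,P,.012);print(y,p,P[0],P[-1],(Rt.T@(np.array([*p,0])-T)).round(4))
hsv=cv2.cvtColor(c['color'],cv2.COLOR_RGB2HSV);print([(r,int(hsv[r,275,2])) for r in range(60,250,4)])
"
```

```text
29.3 [ 0.5149 -0.2703  0.0379] [-0.  -0.4  0.3] yaw 12.74
hole [271.8 140.3  30.6  32.2] z 0.024 world [ 0.5731 -0.2566  0.024 ] local [ 0.0598 -0.0006]
90 [271.8 140.3  30.6  32.2] [ 0.5731 -0.2566  0.024 ] [ 0.0598 -0.0006  0.014 ]
120 [271.8 140.3  30.6  32.2] [ 0.5731 -0.2566  0.024 ] [ 0.0598 -0.0006  0.014 ]
150 [272.9 292.7  17.6  20.5] [ 0.4825 -0.2776  0.024 ] [-0.0332 -0.0001  0.0138]
150 [271.6 143.4  35.7  36.6] [ 0.5715 -0.2569  0.024 ] [ 0.0581 -0.0007  0.014 ]
180 [272.9 293.   20.5  22.2] [ 0.4824 -0.2776  0.024 ] [-0.0334 -0.0001  0.0138]
180 [271.5 143.9  36.9  37.6] [ 0.5712 -0.2569  0.024 ] [ 0.0578 -0.0008  0.014 ]
13.380731 [ 0.50923723 -0.2528733 ] (np.int64(243), 215) (np.int64(245), 261) [-0.0018 -0.0184  0.0378]
13.96935 [ 0.5178147  -0.28784075] (np.int64(302), 215) (np.int64(302), 261) [-0.0011  0.0176  0.0379]
[(60, 212), (64, 205), (68, 205), (72, 199), (76, 211), (80, 209), (84, 212), (88, 210), (92, 214), (96, 213), (100, 255), (104, 255), (108, 255), (112, 255), (116, 255), (120, 255), (124, 255), (128, 209), (132, 202), (136, 201), (140, 208), (144, 215), (148, 206), (152, 155), (156, 146), (160, 144), (164, 233), (168, 235), (172, 235), (176, 233), (180, 227), (184, 220), (188, 235), (192, 234), (196, 234), (200, 234), (204, 233), (208, 233), (212, 232), (216, 233), (220, 231), (224, 231), (228, 230), (232, 231), (236, 231), (240, 230), (244, 231), (248, 231)]
```

>>> servo_tool(
  targets=[
    {"offset": [0, 0, 0.03], "dr": [0, 0, -0.4]},
    {"offset": [0, 0, 0.05], "dr": [0, 0, -0.4]},
    {"offset": [0, 0, 0.058], "dr": [0, 0, -0.4]},
    {"offset": [0, 0, 0.058], "dr": [0, 0, -0.4]},
    {"offset": [0, 0, 0.058], "dr": [0, 0, -0.4]},
    {"offset": [0, 0, 0.058], "dr": [0, 0, -0.4]},
    {"offset": [0, 0, 0.058], "dr": [0, 0, -0.4]},
  ],
)

```text
time_s: 29.88
position: [0.5146, -0.2704, -0.0203]
tcp_rot: [[0.974, 0.227, 0.002], [0.227, -0.974, -0.002], [0.002, 0.002, -1.0]]
force: [0.4, -0.6, -0.1]
opening: 0.998
grasp_force: 0.0
```

>>> servo_tool(
  targets=[
    {"offset": [0, 0, 0.004], "dr": [0, 0, 0]},
    {"offset": [0, 0, 0.004], "dr": [0, 0, 0]},
    {"offset": [0, 0, 0.004], "dr": [0, 0, 0]},
  ],
)

```text
time_s: 30.13
position: [0.5137, -0.2697, -0.0255]
tcp_rot: [[0.974, 0.227, 0.0], [0.227, -0.974, -0.0], [0.0, 0.0, -1.0]]
force: [-0.6, 0.1, 0.4]
opening: 0.999
grasp_force: 0.0
```

>>> servo_tool(
  targets=[
    {"offset": [0, 0, 0], "dr": [0, 0, 0]},
    {"offset": [0, 0, 0], "dr": [0, 0, 0]},
    {"offset": [0, 0, 0], "dr": [0, 0, 0]},
    {"offset": [0, 0, 0], "dr": [0, 0, 0]},
    {"offset": [0, 0, 0], "dr": [0, 0, 0]},
    {"offset": [0, 0, 0], "dr": [0, 0, 0]},
    {"offset": [0, 0, 0], "dr": [0, 0, 0]},
    {"offset": [0, 0, 0], "dr": [0, 0, 0]},
    {"offset": [0, 0, 0], "dr": [0, 0, 0]},
    {"offset": [0, 0, 0], "dr": [0, 0, 0]},
    {"offset": [0, 0, 0], "dr": [0, 0, 0]},
  ],
  gripper=1,
)

```text
time_s: 31.05
position: [0.5135, -0.2695, -0.0258]
tcp_rot: [[0.974, 0.227, -0.0], [0.227, -0.974, 0.0], [-0.0, -0.0, -1.0]]
force: [-0.5, 0.7, -0.5]
opening: 0.413
grasp_force: 30.0
```

>>> servo_tool(
  targets=[
    {"offset": [0, 0, -0.01], "dr": [0, 0, 0]},
    {"offset": [0, 0, -0.03], "dr": [0, 0, 0]},
    {"offset": [0, 0, -0.06], "dr": [0, 0, 0]},
    {"offset": [0, 0, -0.1], "dr": [0, 0, 0]},
    {"offset": [0, 0, -0.12], "dr": [0, 0, 0]},
    {"offset": [0, 0, -0.12], "dr": [0, 0, 0]},
    {"offset": [0, 0, -0.12], "dr": [0, 0, 0]},
    {"offset": [0, 0, -0.12], "dr": [0, 0, 0]},
  ],
)

```text
time_s: 31.72
position: [0.5119, -0.2683, 0.0926]
tcp_rot: [[0.974, 0.227, -0.004], [0.227, -0.974, 0.003], [-0.003, -0.003, -1.0]]
force: [0.1, 0.7, -4.8]
opening: 0.41
grasp_force: 30.0
```

```bash
python3 -c "
from meas import *
c,s=go(save='w12.pkl');T=s['position'];Rt=s['tcp_rot'];print(Rt,s['opening'],s['grasp_force'],s['moment'])
z=T[2]+.0243+.024
for vm in (120,150,180):
 for e in holes(c,vm,60):
  if abs(e[0][0]-275)<30 and e[0][1]<250: X=cast(c,np.add(e[0],.5),z)[0];print(vm,np.round(e[0]+e[1],1),X.round(4),(Rt.T@(X-T)).round(4))
"
```

```text
31.7667 [ 0.5116 -0.2681  0.092 ] [-0.3 -0.5 -6.2] yaw 13.11
hole [273.5 157.2  35.4  43. ] z 0.059 world [ 0.5578 -0.2576  0.059 ] local [0.0475 0.0004]
[[ 0.97392931  0.22680703 -0.00450123]
 [ 0.22682311 -0.97392986  0.00345131]
 [-0.0036011  -0.00438232 -0.99998391]] 0.4071699979150669 29.997307062149048 [-0.02629113  0.09456819  0.01041618]
120 [273.5 157.2  35.4  43. ] [ 0.5712 -0.2551  0.1403] [ 0.0608  0.0006 -0.0485]
150 [272.6 162.7  46.   49. ] [ 0.5691 -0.2552  0.1403] [ 0.0587  0.0002 -0.0485]
180 [274.6 161.1  52.3  53.2] [ 0.5699 -0.2558  0.1403] [ 0.0594  0.001  -0.0485]
```

>>> servo_tool(
  targets=[
    {"offset": [0.122, -0.339, 0], "dr": [0, 0, 30.3]},
    {"offset": [0.122, -0.339, 0], "dr": [0, 0, 30.3]},
    {"offset": [0.122, -0.339, 0], "dr": [0, 0, 30.3]},
    {"offset": [0.122, -0.339, 0], "dr": [0, 0, 30.3]},
    {"offset": [0.122, -0.339, 0], "dr": [0, 0, 30.3]},
    {"offset": [0.122, -0.339, 0], "dr": [0, 0, 30.3]},
    {"offset": [0.122, -0.339, 0], "dr": [0, 0, 30.3]},
    {"offset": [0.122, -0.339, 0], "dr": [0, 0, 30.3]},
    {"offset": [0.122, -0.339, 0], "dr": [0, 0, 30.3]},
    {"offset": [0.122, -0.339, 0], "dr": [0, 0, 30.3]},
    {"offset": [0.122, -0.339, 0], "dr": [0, 0, 30.3]},
    {"offset": [0.122, -0.339, 0], "dr": [0, 0, 30.3]},
    {"offset": [0.122, -0.339, 0], "dr": [0, 0, 30.3]},
    {"offset": [0.122, -0.339, 0], "dr": [0, 0, 30.3]},
    {"offset": [0.122, -0.339, 0], "dr": [0, 0, 30.3]},
    {"offset": [0.122, -0.339, 0], "dr": [0, 0, 30.3]},
    {"offset": [0.122, -0.339, 0], "dr": [0, 0, 30.3]},
  ],
)

```text
time_s: 33.18
position: [0.5557, 0.0873, 0.0943]
tcp_rot: [[0.955, -0.297, 0.0], [-0.297, -0.955, 0.0], [0.0, -0.0, -1.0]]
force: [-0.3, 0.3, -6.0]
opening: 0.407
grasp_force: 30.0
```

```bash
cat > ml.py <<'E'
from meas import *
c,s=go(save='w13.pkl');T=s['position'];Rt=s['tcp_rot'];print(Rt.round(4),s['opening'],s['moment'].round(2))
z=T[2]+.0258+.024
for vm in (120,150,180,222):
 for e in holes(c,vm,60):
  if abs(e[0][0]-275)<30 and e[0][1]<250: X=cast(c,np.add(e[0],.5),z)[0];print(vm,np.round(e[0]+e[1],1),X.round(4),(Rt.T@(X-T)).round(4))
v=cv2.cvtColor(c['color'],cv2.COLOR_RGB2HSV)[...,2];print([(r,int(v[r,275])) for r in range(100,215,3)])
print([(u,int(v[162,u])) for u in range(210,345,3)])
print('pred hole at knuckle, rim rows',[proj(c,[*(np.array([.6096,.0719])+d*np.array([.955,-.296])),z]).round(1).tolist() for d in(-.01,0,.01)])
E
python3 ml.py
```

```text
33.2333 [0.5557 0.0875 0.0943] [ 0.1 -0.3 -6. ] yaw -17.26
hole [275.4 157.9  48.8  52.2] z 0.059 world [0.6002 0.0723 0.059 ] local [0.047  0.0013]
hole [272.5 144.2  18.6  27.4] z 0.059 world [0.6086 0.0715 0.059 ] local [ 0.0553 -0.0004]
[[ 9.550e-01 -2.967e-01  1.000e-04]
 [-2.967e-01 -9.550e-01  0.000e+00]
 [ 1.000e-04 -1.000e-04 -1.000e+00]] 0.4074835026801903 [0.04 0.13 0.02]
120 [275.2 159.5  47.7  51.2] [0.6132 0.0685 0.1441] [ 0.0606  0.0011 -0.0498]
150 [275.1 159.   48.9  52.5] [0.6134 0.0685 0.1441] [ 0.0608  0.0011 -0.0498]
180 [275.5 160.8  54.4  54.8] [0.6127 0.0685 0.1441] [ 0.0601  0.0012 -0.0498]
180 [258.4  99.9   6.9  39.4] [0.6357 0.0679 0.1441] [ 0.0823 -0.005  -0.0498]
180 [271.   64.6  23.7  25.6] [0.6457 0.06   0.1441] [ 0.0942 -0.0004 -0.0498]
222 [275.6 160.9  56.5  57.3] [0.6127 0.0685 0.1441] [ 0.0601  0.0012 -0.0498]
222 [271.   64.6  25.2  27.6] [0.6457 0.0599 0.1441] [ 0.0942 -0.0004 -0.0498]
[(100, 238), (103, 243), (106, 239), (109, 239), (112, 241), (115, 242), (118, 241), (121, 242), (124, 243), (127, 241), (130, 238), (133, 225), (136, 114), (139
[... 212 characters left out ...]
), (196, 237), (199, 206), (202, 151), (205, 151), (208, 147), (211, 144), (214, 145)]
[(210, 89), (213, 88), (216, 210), (219, 229), (222, 236), (225, 237), (228, 237), (231, 238), (234, 238), (237, 237), (240, 238), (243, 237), (246, 237), (249, 161), (252, 84), (255, 130), (258, 141), (261, 111), (264, 91), (267, 93), (270, 93), (273, 91), (276, 93), (279, 89), (282, 97), (285, 124), (288, 151), (291, 156), (294, 156), (297, 96), (300, 81), (303, 214), (306, 238), (309, 238), (312, 238), (315, 237), (318, 237), (321, 236), (324, 236), (327, 236), (330, 236), (333, 234), (336, 160), (339, 104), (342, 98)]
pred hole at knuckle, rim rows [[[270.1, 196.7]], [[270.0, 171.5]], [[269.9, 145.3]]]
```

>>> servo_tool(
  targets=[
    {"offset": [-0.0036, -0.0022, 0], "dr": [0, 0, 0]},
    {"offset": [-0.0036, -0.0022, 0], "dr": [0, 0, 0]},
    {"offset": [-0.0036, -0.0022, 0.012], "dr": [0, 0, 0]},
    {"offset": [-0.0036, -0.0022, 0.022], "dr": [0, 0, 0]},
    {"offset": [-0.0036, -0.0022, 0.03], "dr": [0, 0, 0]},
    {"offset": [-0.0036, -0.0022, 0.033], "dr": [0, 0, 0]},
    {"offset": [-0.0036, -0.0022, 0.033], "dr": [0, 0, 0]},
    {"offset": [-0.0036, -0.0022, 0.033], "dr": [0, 0, 0]},
    {"offset": [-0.0036, -0.0022, 0.033], "dr": [0, 0, 0]},
    {"offset": [-0.0036, -0.0022, 0.033], "dr": [0, 0, 0]},
    {"offset": [-0.0036, -0.0022, 0.033], "dr": [0, 0, 0]},
    {"offset": [-0.0036, -0.0022, 0.033], "dr": [0, 0, 0]},
  ],
)

```text
time_s: 34.23
position: [0.5531, 0.0913, 0.0616]
tcp_rot: [[0.955, -0.296, 0.001], [-0.296, -0.955, -0.0], [0.001, -0.0, -1.0]]
force: [0.5, -0.5, -4.9]
opening: 0.406
grasp_force: 30.0
```

```bash
python3 ml.py
```

```text
34.2833 [0.553  0.0913 0.0616] [ 0.3 -0.3 -5.3] yaw -17.2
hole [274.9 161.8  44.7  47.3] z 0.059 world [0.6009 0.0757 0.059 ] local [0.0504 0.0008]
hole [276.  145.4  20.8  31.6] z 0.059 world [0.6089 0.0726 0.059 ] local [0.0589 0.0013]
[[ 9.553e-01 -2.957e-01  6.000e-04]
 [-2.957e-01 -9.553e-01 -0.000e+00]
 [ 6.000e-04 -2.000e-04 -1.000e+00]] 0.40788603591162215 [ 0.12  0.11 -0.05]
120 [276.4 159.1  49.6  50.3] [0.6106 0.0721 0.1114] [ 0.0607  0.0013 -0.0498]
150 [276.7 159.3  50.8  52.2] [0.6105 0.072  0.1114] [ 0.0606  0.0014 -0.0498]
180 [275.4 160.7  54.5  55. ] [0.6101 0.0726 0.1114] [ 0.0601  0.0009 -0.0498]
180 [276.6  52.3  27.7  30.7] [0.6464 0.061  0.1114] [ 0.0982  0.0013 -0.0497]
222 [275.3 160.5  57.   57.8] [0.6102 0.0727 0.1114] [ 0.0602  0.0009 -0.0498]
222 [276.6  52.2  29.5  32.4] [0.6464 0.061  0.1114] [ 0.0982  0.0013 -0.0497]
[(100, 238), (103, 242), (106, 239), (109, 240), (112, 242), (115, 242), (118, 241), (121, 242), (124, 244), (127, 241), (130, 233), (133, 212), (136, 136), (139, 143), (142, 135), (145, 120), (148, 101), (151, 100), (154, 99), (157, 95), (160, 93), (163, 92), (166, 95), (169, 90), (172, 194), (175, 151), (178, 87), (181, 88), (184, 87), (187, 166), (190, 237), (193, 237), (196, 174), (199, 151), (202, 152), (205, 150), (208, 148), (211, 145), (214, 145)]
[(210, 130), (213, 116), (216, 217), (219, 235), (222, 235), (225, 236), (228, 237), (231, 237), (234, 237), (237, 237), (240, 237), (243, 238), (246, 236), (249, 159), (252, 79), (255, 189), (258, 205), (261, 123), (264, 91), (267, 90), (270, 92), (273, 92), (276, 93), (279, 89), (282, 91), (285, 91), (288, 89), (291, 90), (294, 87), (297, 83), (300, 83), (303, 207), (306, 231), (309, 237), (312, 237), (315, 237), (318, 236), (321, 236), (324, 235), (327, 235), (330, 236), (333, 234), (336, 166), (339, 140), (342, 140)]
pred hole at knuckle, rim rows [[[278.1, 187.5]], [[278.2, 161.9]], [[278.2, 135.2]]]
```

>>> servo_tool(
  targets=[
    {"offset": [-0.0002, 0.0011, 0], "dr": [0, 0, 0]},
    {"offset": [-0.0002, 0.0011, 0], "dr": [0, 0, 0]},
    {"offset": [-0.0002, 0.0011, 0], "dr": [0, 0, 0]},
    {"offset": [-0.0002, 0.0011, 0.002], "dr": [0, 0, 0]},
    {"offset": [-0.0002, 0.0011, 0.0035], "dr": [0, 0, 0]},
    {"offset": [-0.0002, 0.0011, 0.0043], "dr": [0, 0, 0]},
    {"offset": [-0.0002, 0.0011, 0.0043], "dr": [0, 0, 0]},
    {"offset": [-0.0002, 0.0011, 0.0043], "dr": [0, 0, 0]},
    {"offset": [-0.0002, 0.0011, 0.0043], "dr": [0, 0, 0]},
  ],
)

```text
time_s: 35.03
position: [0.5523, 0.0903, 0.0571]
tcp_rot: [[0.955, -0.296, 0.0], [-0.296, -0.955, -0.0], [0.0, -0.0, -1.0]]
force: [-1.0, -0.5, -3.6]
opening: 0.413
grasp_force: 30.0
```

```bash
python3 ml.py; python3 -c "
from rig import bot,viewer
import numpy as np,cv2
F=[]
for i in range(5):
  c=viewer.capture('wrist');s=bot.read_state();F.append(np.r_[s['force'],s['moment']])
print(np.mean(F,0).round(2),s['position'],s['time_s'])
c2=viewer.capture('side')
a=cv2.resize(c['color'][90:230,195:355],None,fx=3.5,fy=3.5);b=cv2.resize(c2['color'][150:290,190:270],None,fx=3.5,fy=3.5)
cv2.imwrite('pics/fin.png',np.hstack([a,b])[...,::-1][:,:800])
"
```

```text
35.0833 [0.5523 0.0903 0.0571] [-0.7  1.  -3.1] yaw -17.19
hole [275.4 162.5  43.5  46.8] z 0.059 world [0.6006 0.0743 0.059 ] local [0.0509 0.001 ]
hole [273.5 146.3  21.5  34.7] z 0.059 world [0.6087 0.0728 0.059 ] local [0.059  0.0001]
[[ 9.553e-01 -2.956e-01  1.000e-04]
 [-2.956e-01 -9.553e-01 -0.000e+00]
 [ 1.000e-04 -0.000e+00 -1.000e+00]] 0.4070292337372108 [ 0.1   0.14 -0.  ]
120 [275.5 161.4  52.   53. ] [0.6091 0.0717 0.1069] [ 0.0598  0.001  -0.0498]
150 [275.5 161.5  53.2  54.1] [0.6091 0.0717 0.1069] [ 0.0598  0.001  -0.0498]
180 [275.5 161.4  54.3  55.1] [0.6091 0.0717 0.1069] [ 0.0598  0.001  -0.0498]
180 [272.  111.7  29.   61.9] [0.627  0.0675 0.1069] [ 0.0781 -0.0003 -0.0498]
180 [274.2  50.4  28.6  31.3] [0.6465 0.0606 0.1069] [ 0.0988  0.0005 -0.0498]
222 [275.5 161.2  56.4  57.3] [0.6092 0.0717 0.1069] [ 0.0599  0.001  -0.0498]
222 [274.3  50.3  30.2  33.1] [0.6465 0.0606 0.1069] [ 0.0988  0.0005 -0.0498]
[(100, 233), (103, 242), (106, 239), (109, 239), (112, 241), (115, 242), (118, 240), (121, 241), (124, 242), (127, 239), (130, 238), (133, 230), (136, 133), (13
[... 291 characters left out ...]
, 146)]
[(210, 124), (213, 131), (216, 225), (219, 236), (222, 235), (225, 236), (228, 237), (231, 237), (234, 237), (237, 237), (240, 238), (243, 238), (246, 238), (249, 151), (252, 87), (255, 115), (258, 118), (261, 90), (264, 93), (267, 89), (270, 90), (273, 92), (276, 91), (279, 90), (282, 91), (285, 91), (288, 89), (291, 85), (294, 95), (297, 93), (300, 81), (303, 203), (306, 236), (309, 237), (312, 236), (315, 236), (318, 235), (321, 236), (324, 235), (327, 235), (330, 236), (333, 234), (336, 191), (339, 142), (342, 142)]
pred hole at knuckle, rim rows [[[275.1, 186.5]], [[275.2, 160.9]], [[275.2, 134.1]]]
[-0.54 -0.12 -2.21  0.05  0.16  0.  ] [0.55229237 0.09033059 0.05704814] 35.3333
```

View pics/fin.png

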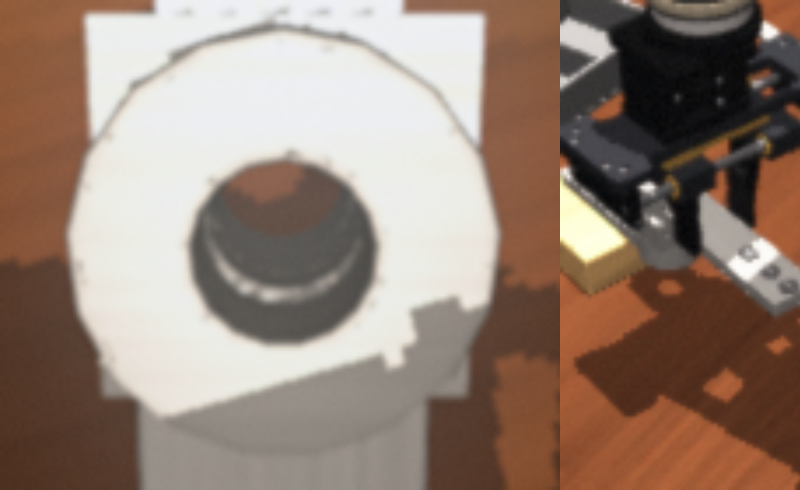

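The last picture shows the leaf's ring centred on the square pile with edges parallel. The leaf is level, and only a thin crescent of plate shows in the hole at crop (285,295), so the leaf sits slightly short of the pile. I lift a hair, move 0.7 mm forward and set it down.

>>> servo_tool(
  targets=[
    {"offset": [0, 0, -0.0025], "dr": [0, 0, 0]},
    {"offset": [0, 0, -0.0025], "dr": [0, 0, 0]},
    {"offset": [0.0007, 0, -0.0025], "dr": [0, 0, 0]},
    {"offset": [0.0007, 0, -0.0025], "dr": [0, 0, 0]},
    {"offset": [0.0007, 0, -0.0025], "dr": [0, 0, 0]},
    {"offset": [0.0007, 0, -0.001], "dr": [0, 0, 0]},
    {"offset": [0.0007, 0, 0.0003], "dr": [0, 0, 0]},
    {"offset": [0.0007, 0, 0.0003], "dr": [0, 0, 0]},
    {"offset": [0.0007, 0, 0.0003], "dr": [0, 0, 0]},
    {"offset": [0.0007, 0, 0.0003], "dr": [0, 0, 0]},
    {"offset": [0.0007, 0, 0.0003], "dr": [0, 0, 0]},
  ],
)

```text
time_s: 36.3
position: [0.553, 0.0901, 0.0569]
tcp_rot: [[0.955, -0.296, 0.0], [-0.296, -0.955, 0.0], [0.0, -0.0, -1.0]]
force: [-2.0, -0.2, -0.9]
opening: 0.406
grasp_force: 30.0
```

```bash
python3 ml.py | grep -E "^(180|222|3[0-9])|yaw|pred"; python3 -c "
from rig import bot,viewer
import numpy as np
F=[]
for i in range(5):
  c=viewer.capture('wrist');s=bot.read_state();F.append(np.r_[s['force'],s['moment']])
print(np.mean(F,0).round(2),s['position'],s['tcp_rot'][:,2],s['time_s'])"
```

```text
36.35 [0.553  0.0902 0.0569] [-1.4  0.3 -0.6] yaw -17.19
180 [275.6 161.8  54.6  55.1] [0.6096 0.0715 0.1067] [ 0.0596  0.001  -0.0498]
180 [275.7 103.7  15.4  42. ] [0.63   0.0652 0.1067] [ 0.0809  0.0011 -0.0498]
180 [274.2  51.7  28.4  31.2] [0.6468 0.0606 0.1067] [ 0.0983  0.0005 -0.0498]
222 [275.9 161.8  56.8  57.5] [0.6096 0.0714 0.1067] [ 0.0597  0.0011 -0.0498]
222 [274.2  51.7  30.2  33.1] [0.6468 0.0606 0.1067] [ 0.0983  0.0006 -0.0498]
pred hole at knuckle, rim rows [[[275.2, 188.2]], [[275.2, 162.7]], [[275.2, 136.0]]]
[-1.32  0.23 -0.68  0.09  0.2   0.01] [0.55297573 0.0901557  0.05678518] [ 1.22746214e-04  2.09697457e-05 -9.99999992e-01] 36.6
```

The leaf's hole is now at (0.6096, 0.0715), on the knuckle axis. The leaf is level and resting on the pile with about 5 N.

```bash
python3 -c "
from rig import ticket
print(ticket.hand_in())"
```

```text
the job is handed in; nothing more can be done
None
```

The job is handed in at about 36.6 s: both plates are stacked on the fixed knuckle with their holes within about 1 mm of its axis by camera, and the leaf is still gripped, held level on the pile with its hole in line and its strap pointing away from the jamb; the hand-in gave no verdict.

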